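# Gauge an inlay pocket and fit the disc that sits flush

## Robot

A 6-joint arm with a two-finger parallel gripper is mounted at the origin on the work surface. World frame = base frame: x ahead of the robot, y to its left, z up, the work surface at z = 0. Lengths are in m, angles in rad, forces in N, time in s.
With the tool pointing down it reaches from about 0.3 to 0.775 m from the base axis. Payload 14.6 kg.
Tool frame: the origin (TCP) lies at the very end of the fingers, on their centre line; the grasp point (between the pads) lies 19 mm behind it; z points along the fingers, y is the direction in which the jaws open and shut (so a half turn about z gives the same grasp; the last joint's range is limited). The gripper opens to 94 mm and grips with 3 to 60 N. Pads are 16 mm wide; open, the fingers measure 119 mm over their backs; the gripper's body (75 mm by 177 mm) begins 78 mm behind the grasp point.
Start: joints at [1.254, 0.3, 1.521, -0, 1.321, -0.067], TCP at [0.136, 0.533, 0.205] pointing down, gripper open.
Joint ranges: [-3.03, 3.03], [-0.79, 2.21], [0.23, 2.52], [-1.04, 4.18], [0, 3.07], [-2.55, 2.55]. Speed limits (rad/s): [2.22, 2.22, 2.57, 3.14, 3.14, 3.14].

## Interface

Orientations are given as [roll, pitch, yaw] about the fixed x, y, z axes, in that order (R = Rz(yaw) Ry(pitch) Rx(roll)).
In Python, from station import ctrl, vision, ticket gives the robot as it stands.
- The arm moves only by the tool step_arm, never from a script. Its argument "steps" is a list of rows, each an object of numbers: "x", "y", "z": the shift along the tool's x, y, z in m; "ax", "ay", "az": the turn, a rotation vector about the tool's x, y, z in degrees; "claw": the finger opening in m, from 0 to 0.094. A call has 1 to 5 rows; each row shifts and turns the pose as measured when the row begins, along the tool's axes as they then stand; what a row does not reach is not made up. A row lasts 1/12 s, in which the tool goes at most 41.7 mm and 7.16 degrees, less where a joint would pass 70% of its speed; a pose out of reach is approached as far as the arm can. A call with a gripper value outside its range is refused whole. The fingers move at their own pace and stop on an object; "grip_force" is the grip in N (left out, the last holds). Time passes only in rows, so rows that do not move let the fingers close. It gives the time, the measured TCP pose, the force and the opening at its end, in the units of the state.
- ctrl.get_obs(): the state, without advancing time (a new reading comes with each control period).
- vision.camera(name): name is "side" or "top"; returns (picture, depth): 480x640x3 uint8, red, green, blue; 480x640 float32, m along the optical axis (not along the pixel's ray), 0 where there is no reading.
- vision.camera_params(name): a dict with "fov_y" (degrees; the focal length in pixels is half the picture's height over the tangent of half this angle, whatever the lens; pixels are square), "cx", "cy" (the principal point, pixels), "origin" and "attitude" of the camera in the world. Camera axes: x right, y up, looking along -z (the intrinsics and any distortion apply to the point x, -y, -z); pixel columns grow to the right and rows downward; lengths in m; the calibration is good to about 2 mm. A picture is of the moment at which its call begins. camera_params takes no time and is no camera call.
- ticket.hand_in(): hands the job in, once; it reports no verdict.
The state is a dict: "time_s": time; "qpos": joint angles; "joint_vel": joint speeds; "tau": joint torques, N m; "ee_pos": TCP position; "eef_rot": TCP orientation; "force": force on the tool from outside, world axes, zero at the start; "moment": the same for the moment, N m; "grip_width": finger opening in m.
Only numpy, scipy, OpenCV 4.12 (cv2) and the standard library are available. Lean on these libraries where they do the work, as an engineer would, in place of code of your own. Each camera call takes 0.05 s, during which the arm holds its last target.

## Task

One bone inlay is still missing from the chest panel. Find out how deep its empty pocket is with the dial depth gauge: set the pin in the pocket, press against its spring until the foot sits flat on the panel, hold it there while you read it with only a light load of about 5 N on the foot itself so as not to mark the wood, and stand the gauge back on its rest. Then fit the disc of that thickness and press it gently home, flush with the panel, leaving the other two discs, the gouge on the panel, the brush and the sanding block where they are.

Things in the scene. Friction and masses are not known exactly. Their poses are not given: they have to be found in the camera images.
- panel: Carved chest panel, 180 x 220 x 32 mm, level, screwed on a plywood board 220 x 260 x 20 mm; one fixed thing. Origin at the centre of the board's underside; z up, y along the longer side. The panel's face is 52 mm above the origin. Four finished bone inlays near its corners are level with the face; a gouge up to 20 mm high lies along the +x edge of the face, about 68 mm from the centre.
- panel_pocket (a point): Centre of the mouth of the empty round pocket in the middle of the panel, at face height; axes as the panel's. Pocket 27 mm wide, straight-sided, with a 1.5 mm chamfer at the mouth and a flat floor; its depth is 10, 15 or 20 mm and differs from case to case.
- gauge: Dial depth gauge, 0.3 kg. Origin at the centre of the foot's flat underside, z up, dial facing +x. Foot bar 22 (x) x 80 (y) x 12 mm; above it the dial case, 66 mm wide, 20 mm thick (x), its top at z = 87 mm; on top a black square press grip 24 x 24 mm from z = 98 to 136 mm, where it is held and pressed. Pin 6 mm thick with a round tip, on the z axis, standing 26 mm out below the foot when free.
- gauge_foot (a point): Centre of the underside of the gauge's foot.
- gauge_grip (a point): Centre of the gauge's square press grip, 117 mm above the foot's underside.
- gauge_pin (a joint): How far the pin is pushed up into the gauge, m: 0 free, 0.026 level with the foot. With the foot flat on the panel, the depth under the pin is 0.026 minus this value. The spring pushes back with 1 N plus 1 N per mm of this (so 7 N on a 20 mm deep pocket, 12 N on 15, 17 N on 10); the load on the foot is what is pressed beyond that.
- gauge_needle (a joint): Red dial needle, rad: 0 straight up with the pin free, turning clockwise as seen facing the dial, one full turn for 30 mm of pin (0.2094 rad per mm). Ticks every 1 mm, long ones every 5 mm, counted from straight up. With the foot flat on the panel it shows 16 mm for a 10 mm pocket, 11 mm for 15 and 6 mm for 20.
- rest: Wooden rest of the gauge, 60 x 110 x 34 mm, fixed; origin at the centre of its underside, z up. The gauge stands on its top, foot along the rest's y, pin hanging in a 16 mm hole through the middle; lips 5 mm high at both ends leave 94 mm for the 80 mm foot. The gauge starts here.
- rest_top (a point): Centre of the rest's top at the mouth of the hole, where the centre of the gauge's foot belongs.
- tray: Flat inlay tray, 240 (x) x 90 (y) mm, fixed; origin at the centre of its underside, top 12 mm above. The three discs stand in a row along its x, about 70 mm apart, in any order.
- tray_top (a point): Centre of the tray's top face.
- disc10: Inlay disc, 26 mm wide and 10 mm thick, dark wood with a bone top face and brass centre, foot edge chamfered 1.5 mm. Origin at the centre of its underside, z up; it goes into the pocket this way up.
- disc15: Inlay disc, 26 mm wide and 15 mm thick, dark wood with a bone top face and brass centre, foot edge chamfered 1.5 mm. Origin at the centre of its underside, z up; it goes into the pocket this way up.
- disc20: Inlay disc, 26 mm wide and 20 mm thick, dark wood with a bone top face and brass centre, foot edge chamfered 1.5 mm. Origin at the centre of its underside, z up; it goes into the pocket this way up.
- disc10_top (a point): Centre of the top face of the 10 mm disc.
- disc15_top (a point): Centre of the top face of the 15 mm disc.
- disc20_top (a point): Centre of the top face of the 20 mm disc.
- gouge_a: Bystander, loose: carving gouge, 180 mm long, 20 mm high, lying on the panel's +x edge. Leave it alone.
- brush: Bystander, loose: flat dusting brush lying on the bench beyond the tray or the gauge rest. Leave it alone.
- sander: Bystander, loose: cork sanding block 50 x 90 x 30 mm on the bench beyond the gauge rest or the tray. Leave it alone.
Mind the look-alikes: they are no part of the job. What is shaped like the disc15 but orange is not meant.

How it is judged:
On the way, in this order (a step that is already met when the one before it is completed fails the run):
1. the gauge's foot is held flat on the panel for 0.4 s with 1.5 to 10 N on the foot, its pin down in the pocket (contact force between gauge and panel between 1.5 and 10 N and z of gauge_foot in the frame of panel_pocket between -0.002 and 0.002 m and horizontal distance between gauge_foot and panel_pocket below 0.011 m and angle between gauge's own z axis and vertical below 0.04 rad and value of joint gauge_pin between 0.003 and 0.019 m), for 0.4 s.
2. the gauge stands upright on its rest again, let go (z of gauge_foot in the frame of rest_top between -0.003 and 0.003 m and horizontal distance between gauge_foot and rest_top below 0.01 m and angle between gauge's own z axis and vertical below 0.05 rad and contact force between the fingers and gauge below 0.3 N), for 0.2 s.
At the end, for the whole second after the job is handed in: Gauge upright on its rest, let go (foot within 3 mm of its top and 10 mm of its centre); one disc in the pocket, upright within 0.06 rad and 3 mm of its centre, its top within 1.6 mm of level with the panel, at rest; the other two within 40 mm of their starts (all of step 2 and ((z of disc10_top in the frame of panel_pocket between -0.0016 and 0.0016 m and horizontal distance between disc10_top and panel_pocket below 0.003 m and angle between disc10's own z axis and vertical below 0.06 rad and linear speed of disc10 below 0.01 m/s and distance of each of disc15, disc20 from where it was at the start of the episode below 0.04 m) or (z of disc15_top in the frame of panel_pocket between -0.0016 and 0.0016 m and horizontal distance between disc15_top and panel_pocket below 0.003 m and angle between disc15's own z axis and vertical below 0.06 rad and linear speed of disc15 below 0.01 m/s and distance of each of disc10, disc20 from where it was at the start of the episode below 0.04 m) or (z of disc20_top in the frame of panel_pocket between -0.0016 and 0.0016 m and horizontal distance between disc20_top and panel_pocket below 0.003 m and angle between disc20's own z axis and vertical below 0.06 rad and linear speed of disc20 below 0.01 m/s and distance of each of disc10, disc15 from where it was at the start of the episode below 0.04 m))); the robot touches nothing.
It fails at once if the gauge is knocked or pushed on the panel with more than 45 N (contact force between gauge and panel above 45 N).
It fails at once if a disc is forced against the panel with more than 40 N (contact force between any of disc10, disc15, disc20 and panel above 40 N).
It fails at once if a disc that is home in the pocket is pressed with more than 40 N ((horizontal distance between disc10_top and panel_pocket below 0.004 m and z of disc10_top in the frame of panel_pocket below 0.002 m and contact force between the fingers and disc10 above 40 N) or (horizontal distance between disc15_top and panel_pocket below 0.004 m and z of disc15_top in the frame of panel_pocket below 0.002 m and contact force between the fingers and disc15 above 40 N) or (horizontal distance between disc20_top and panel_pocket below 0.004 m and z of disc20_top in the frame of panel_pocket below 0.002 m and contact force between the fingers and disc20 above 40 N)).
It fails at once if the gripper or arm leans on the panel with more than 40 N (contact force between any of the fingers, the arm and panel above 40 N).
It fails at once if the gouge on the panel, the brush or the sanding block is moved more than 25 mm (distance of any of gouge_a, brush, sander from where it was at the start of the episode above 0.025 m).
It also fails if it takes over 72 s, if anything falls off the work surface, if the arm or the gripper's body presses on something with over 40 N, if the wrist force passes 120 N, or if a joint passes its speed limit or range.

## Working session

There is one attempt and no reset: what is moved stays moved. The work goes in short steps, Python scripts to look and compute and a tool call to move; the robot and the scene stay as the last step left them, time stands still between calls to the robot, and variables do not carry over. Pictures are saved under pics/ and viewed, and the job is handed in when it is done.

Besides the shell and the picture viewer there is one more tool, called after ">>>" by a JSON object that holds its "name" and its "arguments". step_arm: Moves the arm, as the interface text tells. Its arguments: {"type":"object","properties":{"steps":{"type":"array"},"grip_force":{"type":"number"}},"required":["steps"]}

```bash
mkdir -p pics; ls; python3 - <<'E'
from station import ctrl, vision, ticket
import cv2,numpy as np
print(ctrl.get_obs())
for n in("side","top"):
    print(n,vision.camera_params(n))
    p,d=vision.camera(n)
    cv2.imwrite(f"pics/{n}0.png",p[:,:,::-1]); np.savez(f"pics/{n}0.npz",p=p,d=d)
    print((d>0).mean(), d[d>0].min(), d.max())
E
```

```text
pics
{'time_s': 0.0, 'qpos': array([ 1.25441560e+00,  3.00474865e-01,  1.52158105e+00, -1.06275938e-05,
        1.32067715e+00, -6.65858461e-02]), 'joint_vel': array([ 1.64848862e-03,  2.13448521e-03, -8.35855235e-04,  1.99550920e-03,
       -4.07165471e-04, -4.94591267e-05]), 'tau': array([ 1.82052067e-03, -5.31812632e+01, -3.52729011e+01,  7.09197437e-02,
        2.45045620e-02, -8.44087458e-05]), 'ee_pos': array([0.13588066, 0.53268523, 0.20488427]), 'eef_rot': array([-3.14045408e+00, -6.56082901e-05,  2.89180037e+00]), 'force': array([ 0.33150052,  0.41621766, -0.36702485]), 'moment': array([-0.00717073,  0.03139097, -0.03245248]), 'grip_width': 0.09391754451321295}
side {'fov_y': 51.62398367855072, 'cx': 320.0867750347551, 'cy': 246.24153713087298, 'origin': array([ 0.17575076, -0.8412238 ,  0.79997347]), 'attitude': array([ 0.93640341, -0.00651708, -0.42727911])}
0.995908203125 0.6795255 3.214987
top {'fov_y': 49.02804113615163, 'cx': 314.8613981084024, 'cy': 236.40340665747397, 'origin': array([0.40563116, 0.02031588, 1.4649157 ]), 'attitude': array([ 0.09943353, -0.02417797, -1.5880544 ])}
0.9961490885416666 0.8247017 2.3579087
```

View pics/side0.png

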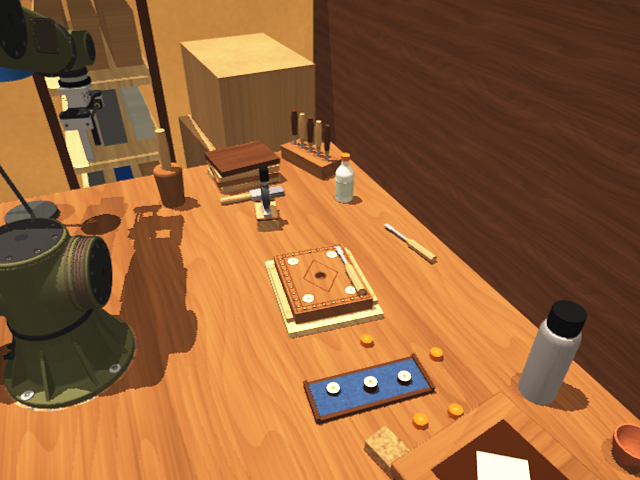

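View pics/top0.png

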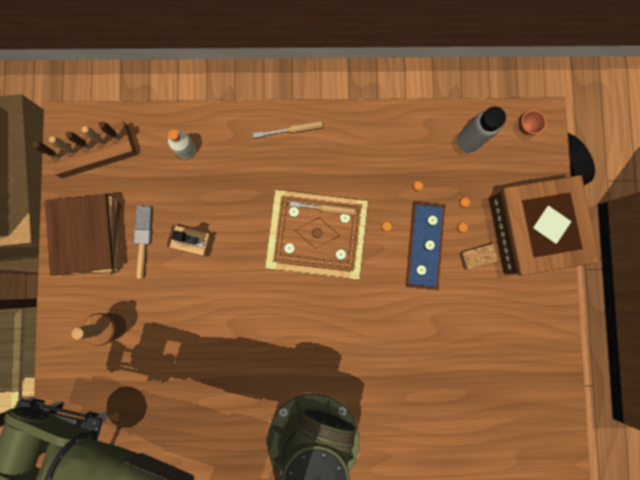

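```bash
cat > h.py <<'E'
import numpy as np, cv2
from scipy.spatial.transform import Rotation as Ro
from station import ctrl, vision, ticket
class Cam:
    def __init__(s,n):
        p=vision.camera_params(n); s.f=240/np.tan(np.radians(p['fov_y'])/2); s.cx,s.cy=p['cx'],p['cy']
        s.o=np.array(p['origin']); s.R=Ro.from_euler('xyz',p['attitude']).as_matrix()
    def ray(s,uv):
        uv=np.atleast_2d(uv).astype(float); d=np.c_[(uv[:,0]-s.cx)/s.f,-(uv[:,1]-s.cy)/s.f,-np.ones(len(uv))]
        return d@s.R.T
    def plane(s,uv,z):
        d=s.ray(uv); return s.o+d*((z-s.o[2])/d[:,2])[:,None]
    def dep(s,uv,dd): return s.o+s.ray(uv)*np.atleast_1d(dd)[:,None]
    def proj(s,P):
        q=(np.atleast_2d(P)-s.o)@s.R; return np.c_[s.cx+s.f*q[:,0]/-q[:,2], s.cy-s.f*q[:,1]/-q[:,2]]
    def cloud(s,d):
        v,u=np.mgrid[0:480,0:640]; return s.dep(np.c_[u.ravel(),v.ravel()],d.ravel()).reshape(480,640,3)
def snap(n,tag):
    p,d=vision.camera(n); cv2.imwrite(f'pics/{n}{tag}.png',p[:,:,::-1]); np.savez(f'pics/{n}{tag}.npz',p=p,d=d); return p,d
def load(n,tag):
    a=np.load(f'pics/{n}{tag}.npz'); return a['p'],a['d']
def crop(n,tag,u0,v0,u1,v1,k,name):
    p,_=load(n,tag); cv2.imwrite(f'pics/{name}.png',cv2.resize(p[v0:v1,u0:u1,::-1],None,fx=k,fy=k,interpolation=cv2.INTER_CUBIC))
E
python3 - <<'E'
from h import *
for n,uvs in(('top',[(317,232),(430,245),(190,240),(430,150),(400,330)]),('side',[(320,275),(370,383),(265,205),(300,350),(450,320)])):
    c=Cam(n);p,d=load(n,'0');C=c.cloud(d)
    for u,v in uvs: print(n,u,v,C[v,u].round(4))
crop('top','0',255,180,455,300,4,'t_a'); crop('top','0',120,190,240,280,6,'t_b'); crop('side','0',210,150,310,240,7,'s_b'); crop('side','0',250,230,450,430,3,'s_a')
E
```

```text
top 317 232 [ 0.5597 -0.0228  0.035 ]
top 430 245 [ 0.5195 -0.3325  0.0332]
top 190 240 [0.5353 0.3056 0.1143]
top 430 150 [ 7.946e-01 -3.513e-01  1.000e-04]
top 400 330 [ 0.2883 -0.2479  0.0017]
side 320 275 [ 0.5611 -0.0064  0.0376]
side 370 383 [ 0.5174 -0.3318  0.0327]
side 265 205 [0.5332 0.3059 0.0657]
side 300 350 [ 4.384e-01 -1.744e-01  3.000e-04]
side 450 320 [ 0.7818 -0.2322  0.002 ]
```

View pics/t_a.png

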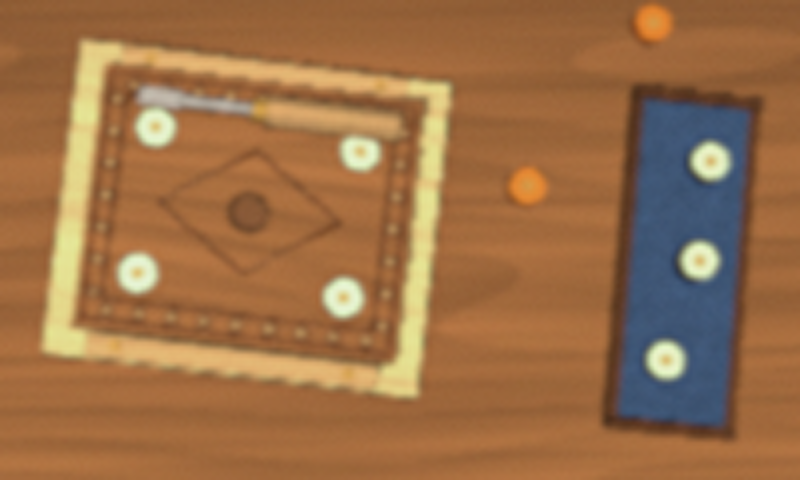

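View pics/t_b.png

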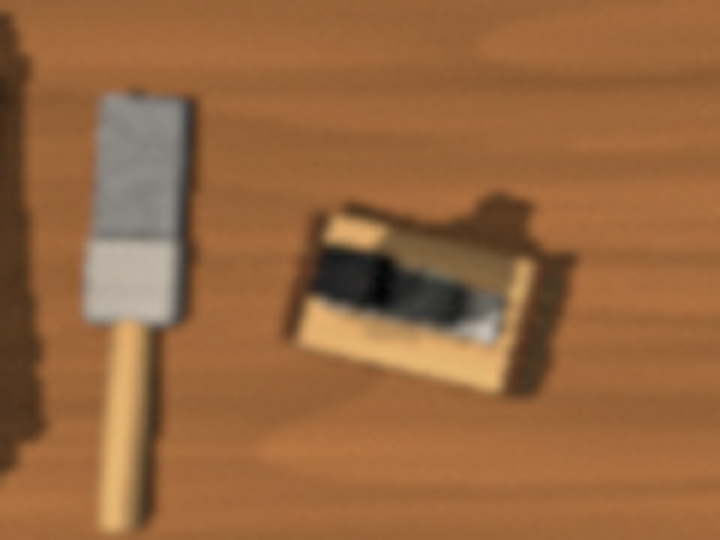

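View pics/s_b.png

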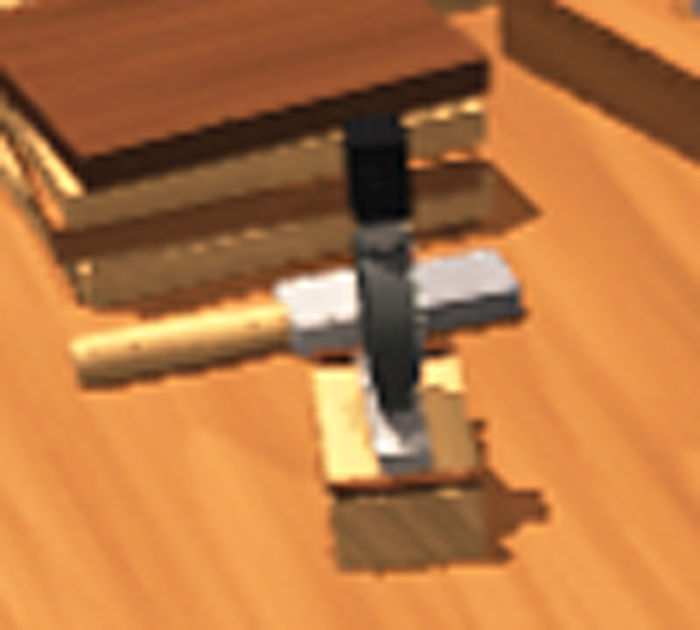

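View pics/s_a.png

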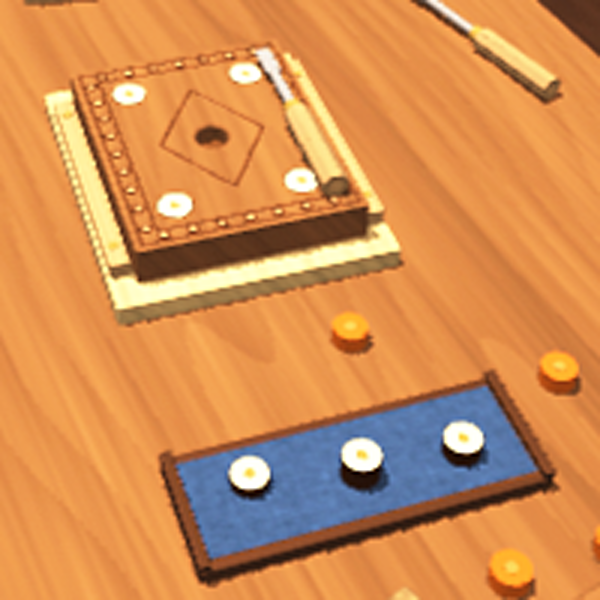

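```bash
python3 - <<'E'
from h import *
for n in('top','side'):
    c=Cam(n);p,d=load(n,'0');C=c.cloud(d); hsv=cv2.cvtColor(p,cv2.COLOR_RGB2HSV)
    reg=(C[...,0]>0.4)&(C[...,0]<0.72)&(C[...,1]>-0.45)&(C[...,1]<0.42)
    w=((hsv[...,2]>170)&(hsv[...,1]<75)&reg&(C[...,2]>0.01)).astype(np.uint8)
    k,L,st,ce=cv2.connectedComponentsWithStats(w)
    for i in range(1,k):
        if st[i,4]<15: continue
        m=L==i; z=np.median(C[m][:,2])
        # bounding incl. brass: fill
        cnt=cv2.findContours(m.astype(np.uint8),0,1)[0][0]; M=cv2.moments(cnt)
        uv=(M['m10']/M['m00'],M['m01']/M['m00']) if M['m00'] else ce[i]
        print(n,'white',st[i,4],np.round(uv,2),'z',z.round(4),'xy',c.plane(uv,z)[0].round(4), 'pt spread',C[m][:,:2].mean(0).round(4))
    # pocket dark / low depth
    ctr=np.array([0.56,-0.02]); near=np.hypot(C[...,0]-ctr[0],C[...,1]-ctr[1])<0.03
    low=near&(C[...,2]<0.046)
    print(n,'pocket low',low.sum(),C[low].mean(0).round(4),C[low][:,2].min().round(4), 'uv',np.argwhere(low).mean(0)[::-1].round(2),'face z',np.median(C[near&~low][:,2]).round(4))
    g=(np.hypot(C[...,0]-.535,C[...,1]-.305)<0.06)&(C[...,2]>0.13)
    print(n,'grip',g.sum(),np.median(C[g][:,:],0).round(4),C[g].min(0).round(4),C[g].max(0).round(4))
    b=(hsv[...,2]<90)&g
    # board mask: z 0.014..0.03
    bm=(abs(C[...,0]-.56)<0.16)&(abs(C[...,1]+.015)<0.18)&(C[...,2]>0.012)
    if n=='top':
        cnt=max(cv2.findContours(bm.astype(np.uint8),0,1)[0],key=cv2.contourArea); 
        P=c.plane(cnt[:,0],0.02)[:,:2]; r=cv2.minAreaRect(P.astype(np.float32)); print('board rect',r)
        rm=(abs(C[...,0]-.535)<0.08)&(abs(C[...,1]-.3)<0.10)&(C[...,2]>0.02)&(C[...,2]<0.06)
        cnt=max(cv2.findContours(rm.astype(np.uint8),0,1)[0],key=cv2.contourArea); print(cnt[:,0].min(0),cnt[:,0].max(0))
        P=c.plane(cnt[:,0],0.036)[:,:2]; print('rest rect',cv2.minAreaRect(P.astype(np.float32)))
        tm=(hsv[...,0]>100)&(hsv[...,0]<130)&(hsv[...,1]>100)&reg
        cnt=max(cv2.findContours(tm.astype(np.uint8),0,1)[0],key=cv2.contourArea)
        print('tray rect',cv2.minAreaRect(c.plane(cnt[:,0],0.012)[:,:2].astype(np.float32)))
E
```

```text
top white 117 [293.93 208.87] z 0.0513 xy [0.622  0.0392 0.0513] pt spread [0.6229 0.038 ]
top white 63 [344.5  217.73] z 0.0489 xy [ 0.5961 -0.0978  0.0489] pt spread [ 0.5961 -0.0978]
top white 60 [432.13 219.87] z 0.0273 xy [ 0.5897 -0.3426  0.0273] pt spread [ 0.5897 -0.3426]
top white 57 [429.57 244.71] z 0.0325 xy [ 0.5204 -0.3315  0.0325] pt spread [ 0.5206 -0.3319]
top white 70 [288.91 247.7 ] z 0.0493 xy [0.5167 0.0541 0.0493] pt spread [0.5168 0.0541]
top white 73 [340.38 253.86] z 0.0493 xy [ 0.4979 -0.0844  0.0493] pt spread [ 0.4979 -0.0845]
top white 57 [421.05 269.77] z 0.0232 xy [ 0.4524 -0.3075  0.0232] pt spread [ 0.4523 -0.3077]
top pocket low 132 [ 0.5605 -0.021   0.0383] 0.0257 uv [316.36 231.58] face z 0.0496
top grip 130 [0.541  0.3227 0.1675] [0.5291 0.3121 0.1329] [0.5558 0.3418 0.174 ]
board rect ((0.5553865432739258, -0.019424080848693848), (0.26190271973609924, 0.22183941304683685), 82.26031494140625)
[166 225] [211 255]
rest rect ((0.5421770811080933, 0.3253936767578125), (0.11352958530187607, 0.059972114861011505), 75.68791198730469)
tray rect ((0.521472
[... 598 characters left out ...]
955 -0.0949  0.0492] pt spread [ 0.5954 -0.095 ]
side white 62 [307.96 298.02] z 0.0491 xy [ 0.4974 -0.0813  0.0491] pt spread [ 0.4973 -0.0814]
side white 450 [332.66 320.25] z 0.0168 xy [ 0.5323 -0.1377  0.0168] pt spread [ 0.5322 -0.1374]
side white 105 [403.98 375.08] z 0.0269 xy [ 0.5896 -0.3385  0.0269] pt spread [ 0.5902 -0.3377]
side white 111 [370.21 380.95] z 0.0318 xy [ 0.5205 -0.3271  0.0318] pt spread [ 0.5215 -0.3256]
side white 107 [332.68 387.04] z 0.0217 xy [ 0.4526 -0.3035  0.0217] pt spread [ 0.453  -0.3029]
side pocket low 67 [ 0.5621 -0.0133  0.0391] 0.0309 uv [321.58 276.07] face z 0.0486
side grip 140 [0.5404 0.3173 0.1568] [0.5275 0.3071 0.13  ] [0.5529 0.3396 0.1722]
```

```bash
cat >> h.py <<'E'
def to(x,y,z,yaw=None):
    o=ctrl.get_obs(); R=Ro.from_euler('xyz',o['eef_rot']).as_matrix()
    d=R.T@(np.array([x,y,z])-o['ee_pos'])*1000
    yw=o['eef_rot'][2] if yaw is None else yaw
    R2=Ro.from_euler('xyz',[np.pi,0,yw]).as_matrix()
    a=np.degrees(Ro.from_matrix(R.T@R2).as_rotvec())
    print('t',round(o['time_s'],2),'ee',o['ee_pos'].round(4),'rot',o['eef_rot'].round(4),'F',o['force'].round(2),'w',round(o['grip_width'],4)); print('delta mm',d.round(1),'turn deg',a.round(2),'q',o['qpos'].round(2))
E
python3 - <<'E'
from h import *
c=Cam('top');p,d=load('top','0');C=c.cloud(d)
g=(np.hypot(C[...,0]-.54,C[...,1]-.32)<0.05)&(C[...,2]>0.155)
uv=np.argwhere(g)[:,::-1]; P=c.plane(uv,0.17)
print(g.sum(),cv2.minAreaRect(P[:,:2].astype(np.float32)),P.mean(0),uv.min(0),uv.max(0),np.median(C[g][:,2]))
g=(np.hypot(C[...,0]-.54,C[...,1]-.32)<0.05)&(C[...,2]>0.04)&(C[...,2]<0.06); print(g.sum())
c=Cam('side');p,d=load('side','0');C=c.cloud(d)
g=(np.hypot(C[...,0]-.54,C[...,1]-.32)<0.05)&(C[...,2]>0.166)
print('side',g.sum(),C[g].mean(0))
for cn,(u,v) in(('top',(250,260)),('top',(380,200)),('top',(385,260)),('top',(317,290)),('top',(230,240))):
    C=Cam(cn).cloud(load(cn,'0')[1]); print(cn,u,v,C[v-3:v+4,u-3:u+4,2].mean().round(4))
to(.541,.3215,.205)
E
```

```text
104 ((0.5418392419815063, 0.3243907690048218), (0.025934318080544472, 0.02382405288517475), 75.04447174072266) [0.54199333 0.32439734 0.17      ] [172 230] [183 241] 0.16826607961429374
82
side 40 [0.54137487 0.32319391 0.16929664]
top 250 260 0.0286
top 380 200 -0.0008
top 385 260 0.0
top 317 290 -0.0
top 230 240 -0.0006
t 0.1 ee [0.1359 0.5327 0.205 ] rot [-3.1406e+00 -1.0000e-04  2.8918e+00] F [0.27 0.16 0.32] w 0.0938
delta mm [-444.8 -104.5    0. ] turn deg [-0.06 -0.01  0.  ] q [ 1.25  0.3   1.52  0.    1.32 -0.07]
```

>>> {"name": "step_arm", "arguments": {"steps": [{"x": -0.036, "y": -0.0085}, {"x": -0.036, "y": -0.0085}, {"x": -0.036, "y": -0.0085}, {"x": -0.036, "y": -0.0085}, {"x": -0.036, "y": -0.0085}]}}

```text
validation failed for argument at $.st...
```

>>> {"name": "step_arm", "arguments": {"steps": [{"x": -0.036, "y": -0.0085}, {"x": -0.036, "y": -0.0085}, {"x": -0.036, "y": -0.0085}, {"x": -0.036, "y": -0.0085}, {"x": -0.036, "y": -0.0085}]}}

```text
validation failed for argument at $.st...
```

```bash
python3 - <<'E'
from h import *
to(.541,.3215,.205,2.8918)
E
```

```text
t 0.1 ee [0.1359 0.5327 0.205 ] rot [-3.1406e+00 -1.0000e-04  2.8918e+00] F [0.27 0.16 0.32] w 0.0938
delta mm [-444.8 -104.5    0. ] turn deg [-0.06 -0.01 -0.  ] q [ 1.25  0.3   1.52  0.    1.32 -0.07]
```

>>> {"name": "step_arm", "arguments": {"steps": [{"x": -0.036, "y": -0.008, "z": 0, "ax": 0, "ay": 0, "az": 0, "claw": 0.094}]}}

```text
time_s: 0.18
ee_pos: [0.1658, 0.5173, 0.2045]
eef_rot: [-3.14, -0.001, 2.896]
force: [0.6, 0.3, 0.8]
grip_width: 0.0942
```

>>> {"name": "step_arm", "arguments": {"steps": [{"x": -0.038, "y": -0.009, "z": 0, "ax": 0, "ay": 0, "az": 0, "claw": 0.094}, {"x": -0.038, "y": -0.009, "z": 0, "ax": 0, "ay": 0, "az": 0, "claw": 0.094}, {"x": -0.038, "y": -0.009, "z": 0, "ax": 0, "ay": 0, "az": 0, "claw": 0.094}, {"x": -0.038, "y": -0.009, "z": 0, "ax": 0, "ay": 0, "az": 0, "claw": 0.094}, {"x": -0.038, "y": -0.009, "z": 0, "ax": 0, "ay": 0, "az": 0, "claw": 0.094}]}}

```text
time_s: 0.6
ee_pos: [0.3433, 0.4238, 0.2029]
eef_rot: [-3.138, -0.002, 2.903]
force: [0.5, 0.5, -0.3]
grip_width: 0.0941
```

>>> {"name": "step_arm", "arguments": {"steps": [{"x": -0.038, "y": -0.009, "z": 0, "ax": 0, "ay": 0, "az": 0, "claw": 0.094}, {"x": -0.038, "y": -0.009, "z": 0, "ax": 0, "ay": 0, "az": 0, "claw": 0.094}, {"x": -0.038, "y": -0.009, "z": 0, "ax": 0, "ay": 0, "az": 0, "claw": 0.094}, {"x": -0.038, "y": -0.009, "z": 0, "ax": 0, "ay": 0, "az": 0, "claw": 0.094}, {"x": -0.038, "y": -0.009, "z": 0, "ax": 0, "ay": 0, "az": 0, "claw": 0.094}]}}

```text
time_s: 1.02
ee_pos: [0.5247, 0.3283, 0.2015]
eef_rot: [-3.136, -0.004, 2.903]
force: [0.4, 0.3, 1.7]
grip_width: 0.094
```

```bash
python3 - <<'E'
from h import *
to(.5415,.3235,.205,2.8918)
E
```

```text
t 1.02 ee [0.5247 0.3283 0.2015] rot [-3.136  -0.0038  2.9032] F [0.4  0.29 1.74] w 0.094
delta mm [-17.4  -0.8  -3.6] turn deg [-0.32 -0.21  0.65] q [ 0.5   0.46  1.31 -0.    1.38 -0.83]
```

>>> {"name": "step_arm", "arguments": {"steps": [{"x": -0.0174, "y": -0.001, "z": -0.004, "ax": -0.3, "ay": -0.2, "az": 0.65, "claw": 0.094}, {"x": 0, "y": 0, "z": 0, "ax": 0, "ay": 0, "az": 0, "claw": 0.094}]}}

```text
time_s: 1.18
ee_pos: [0.5471, 0.3181, 0.2036]
eef_rot: [-3.139, -0.001, 2.885]
force: [-0.5, 0.4, -0.5]
grip_width: 0.094
```

```bash
python3 - <<'E'
from h import *
snap('top','1');snap('side','1')
to(.5415,.3235,.205,2.8918)
o=ctrl.get_obs()
for n in('top','side'): print(n,Cam(n).proj([o['ee_pos']]).round(1))
crop('top','1',120,190,240,280,6,'t_b1'); crop('side','1',210,130,310,230,6,'s_b1')
E
```

```text
t 1.28 ee [0.5444 0.3195 0.203 ] rot [-3.1383e+00 -2.6000e-03  2.8879e+00] F [-0.71 -0.15  0.25] w 0.0941
delta mm [ 3.8  3.1 -2. ] turn deg [-0.19 -0.15 -0.22] q [ 0.47  0.49  1.27 -0.    1.39 -0.84]
top [[176.4 232.9]]
side [[264.2 157.8]]
```

View pics/t_b1.png

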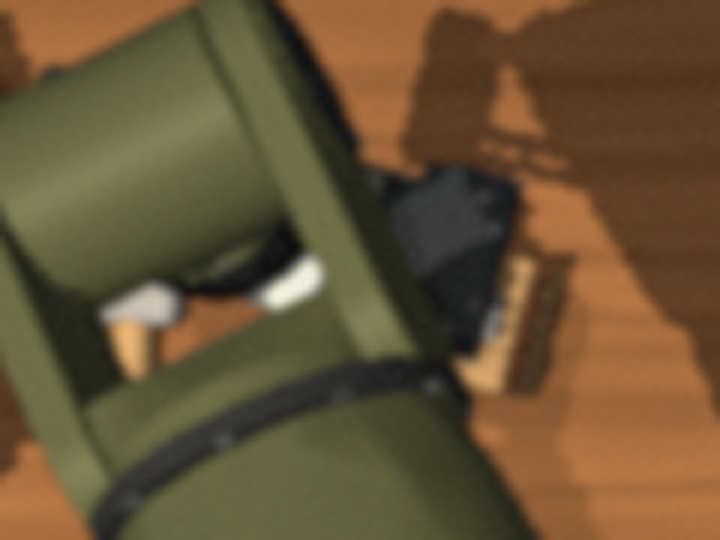

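View pics/s_b1.png

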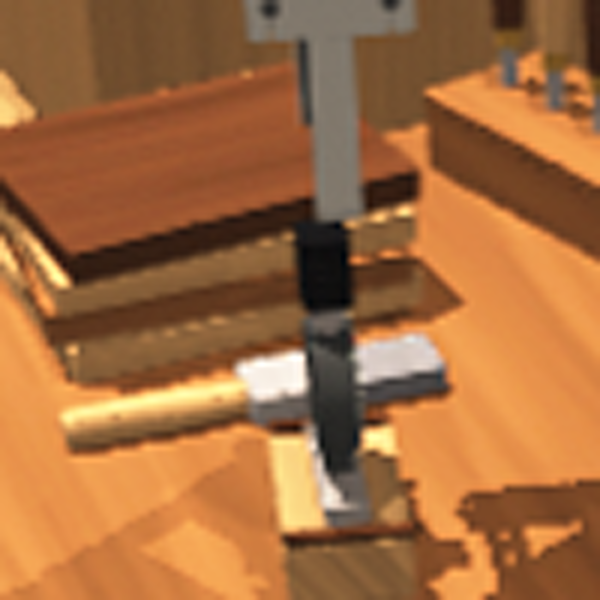

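```bash
python3 - <<'E'
from h import *
o=ctrl.get_obs(); R=Ro.from_euler('xyz',o['eef_rot']).as_matrix(); c=Cam('side')
for s in(.047,.053,.0595): print(c.proj([o['ee_pos']-R[:,1]*s]).round(1))
print(c.proj([[.5415,.3235,.17]]))
p,d=load('side','1');C=c.cloud(d)
g=(abs(C[...,0]-.535)<0.06)&(abs(C[...,1]-.27)<0.035)&(C[...,2]>0.195)&(C[...,2]<0.24)
print(g.sum(),C[g].min(0),C[g].max(0),np.median(C[g],0), 'expect',o['ee_pos']-R[:,1]*.0595)
to(.5415,.3235,.205,2.8918)
E
```

```text
[[265.7 165.8]]
[[265.9 166.8]]
[[266.2 168. ]]
[[263.46567295 168.43086095]]
86 [0.52152927 0.25551697 0.20246601] [0.54254869 0.27279366 0.23974027] [0.53071144 0.26145486 0.22330544] expect [0.52946466 0.2619137  0.20315705]
t 1.28 ee [0.5444 0.3195 0.203 ] rot [-3.1383e+00 -2.6000e-03  2.8879e+00] F [-0.71 -0.15  0.25] w 0.0941
delta mm [ 3.8  3.1 -2. ] turn deg [-0.19 -0.15 -0.22] q [ 0.47  0.49  1.27 -0.    1.39 -0.84]
```

>>> {"name": "step_arm", "arguments": {"steps": [{"x": 0.0045, "y": 0.0027, "z": 0.0, "ax": -0.2, "ay": -0.15, "az": 0, "claw": 0.094}, {"x": 0, "y": 0, "z": 0.02, "ax": 0, "ay": 0, "az": 0, "claw": 0.06}, {"x": 0, "y": 0, "z": 0.025, "ax": 0, "ay": 0, "az": 0, "claw": 0.06}, {"x": 0, "y": 0, "z": 0.018, "ax": 0, "ay": 0, "az": 0, "claw": 0.05}, {"x": 0, "y": 0, "z": 0, "ax": 0, "ay": 0, "az": 0, "claw": 0.05}]}}

```text
time_s: 1.7
ee_pos: [0.534, 0.329, 0.1392]
eef_rot: [3.139, 0.001, 2.896]
force: [-1.6, 0.0, -1.2]
grip_width: 0.0709
```

```bash
python3 - <<'E'
from h import *
to(.5408,.3232,.134,2.8918)
E
```

```text
t 1.7 ee [0.534  0.329  0.1392] rot [3.1389e+00 1.3000e-03 2.8958e+00] F [-1.64  0.03 -1.17] w 0.0709
delta mm [-8.  -4.   5.2] turn deg [0.16 0.07 0.23] q [ 0.49  0.53  1.36  0.    1.25 -0.83]
```

>>> {"name": "step_arm", "arguments": {"steps": [{"x": -0.006, "y": -0.003, "z": 0.003, "ax": 0.15, "ay": 0, "az": 0.2, "claw": 0.05}, {"x": 0, "y": 0, "z": 0, "ax": 0, "ay": 0, "az": 0, "claw": 0.05}]}}

```text
time_s: 1.87
ee_pos: [0.5374, 0.3263, 0.1371]
eef_rot: [-3.141, 0.001, 2.895]
force: [-0.1, -0.1, -0.3]
grip_width: 0.0577
```

```bash
python3 - <<'E'
from h import *
to(.5408,.3232,.134,2.8918)
E
```

```text
t 1.87 ee [0.5374 0.3263 0.1371] rot [-3.1415e+00  1.1000e-03  2.8955e+00] F [-0.07 -0.1  -0.35] w 0.0577
delta mm [-4.  -2.2  3.1] turn deg [-0.01  0.06  0.21] q [ 0.49  0.53  1.36 -0.    1.25 -0.84]
```

>>> {"name": "step_arm", "arguments": {"steps": [{"x": -0.005, "y": -0.003, "z": 0.003, "ax": 0, "ay": 0, "az": 0.2, "claw": 0.05}, {"x": 0, "y": 0, "z": 0, "ax": 0, "ay": 0, "az": 0, "claw": 0.04}]}}

```text
time_s: 2.03
ee_pos: [0.5419, 0.3228, 0.1361]
eef_rot: [3.14, 0.003, 2.893]
force: [-0.2, -0.0, -0.7]
grip_width: 0.0468
```

```bash
python3 - <<'E'
from h import *
to(.5408,.3232,.134,2.8918)
snap('side','2'); crop('side','2',210,130,310,230,6,'s_b2')
E
```

```text
t 2.03 ee [0.5419 0.3228 0.1361] rot [3.1399e+00 3.1000e-03 2.8928e+00] F [-0.23 -0.01 -0.67] w 0.0468
delta mm [1.2 0.1 2.1] turn deg [0.1  0.18 0.06] q [ 0.48  0.54  1.35 -0.    1.25 -0.84]
```

View pics/s_b2.png

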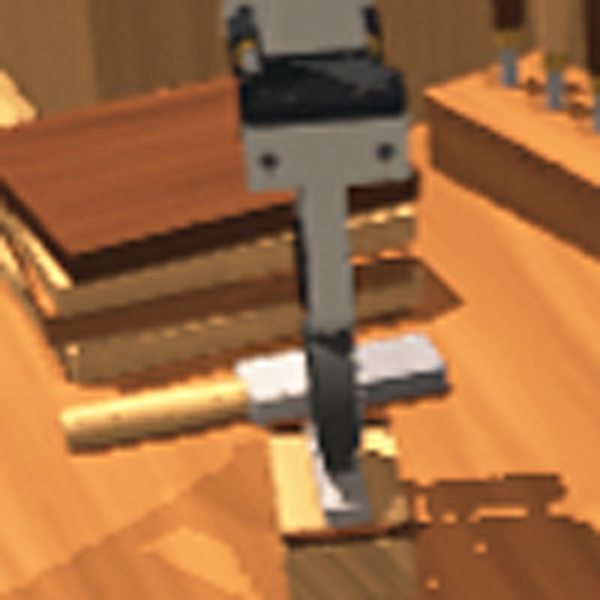

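>>> {"name": "step_arm", "arguments": {"steps": [{"x": 0.001, "y": 0, "z": 0.0015, "ax": 0.1, "ay": 0.2, "az": 0, "claw": 0.03}, {"x": 0, "y": 0, "z": 0, "ax": 0, "ay": 0, "az": 0, "claw": 0.015}, {"x": 0, "y": 0, "z": 0, "ax": 0, "ay": 0, "az": 0, "claw": 0.015}, {"x": 0, "y": 0, "z": 0, "ax": 0, "ay": 0, "az": 0, "claw": 0.015}, {"x": 0, "y": 0, "z": 0, "ax": 0, "ay": 0, "az": 0, "claw": 0.015}], "grip_force": 40}}

```text
time_s: 2.5
ee_pos: [0.5413, 0.3238, 0.1365]
eef_rot: [3.139, 0.001, 2.892]
force: [-0.0, 0.6, -2.8]
grip_width: 0.0238
```

```bash
python3 - <<'E'
from h import *
to(.5408,.3232,.134,2.8918)
E
```

```text
t 2.5 ee [0.5413 0.3238 0.1365] rot [3.1393e+00 1.1000e-03 2.8924e+00] F [-0.02  0.58 -2.76] w 0.0238
delta mm [ 0.3 -0.7  2.5] turn deg [0.13 0.06 0.04] q [ 0.48  0.54  1.35  0.    1.25 -0.84]
```

>>> {"name": "step_arm", "arguments": {"steps": [{"x": 0, "y": 0, "z": -0.02, "ax": 0, "ay": 0, "az": 0, "claw": 0.015}, {"x": 0, "y": 0, "z": -0.03, "ax": 0, "ay": 0, "az": 0, "claw": 0.015}, {"x": 0, "y": 0, "z": -0.035, "ax": 0, "ay": 0, "az": 0, "claw": 0.015}, {"x": 0, "y": -0.01, "z": -0.02, "ax": 0, "ay": 0, "az": 5, "claw": 0.015}, {"x": 0, "y": -0.02, "z": 0, "ax": 0, "ay": 0, "az": 6, "claw": 0.015}]}}

```text
time_s: 2.92
ee_pos: [0.5308, 0.2964, 0.241]
eef_rot: [-3.139, -0.005, 2.701]
force: [0.6, 0.9, -2.7]
grip_width: 0.0237
```

```bash
python3 - <<'E'
from h import *
to(.5555,-.019,.21,1.13)
E
```

```text
t 2.92 ee [0.5308 0.2964 0.241 ] rot [-3.1394 -0.0048  2.7006] F [ 0.56  0.94 -2.72] w 0.0237
delta mm [-157.1 -274.6   30.8] turn deg [-0.31 -0.12 89.99] q [ 0.45  0.41  1.29  0.    1.45 -0.68]
```

>>> {"name": "step_arm", "arguments": {"steps": [{"x": -0.015, "y": -0.032, "z": 0.003, "ax": 0, "ay": 0, "az": 7, "claw": 0.015}, {"x": -0.019, "y": -0.03, "z": 0.003, "ax": 0, "ay": 0, "az": 7, "claw": 0.015}, {"x": -0.022, "y": -0.027, "z": 0.003, "ax": 0, "ay": 0, "az": 7, "claw": 0.015}, {"x": -0.025, "y": -0.024, "z": 0.003, "ax": 0, "ay": 0, "az": 7, "claw": 0.015}, {"x": -0.028, "y": -0.021, "z": 0.003, "ax": 0, "ay": 0, "az": 7, "claw": 0.015}]}}

```text
time_s: 3.33
ee_pos: [0.5266, 0.1178, 0.2263]
eef_rot: [-3.139, -0.003, 2.074]
force: [0.5, -0.1, -3.9]
grip_width: 0.0238
```

```bash
python3 - <<'E'
from h import *
to(.5555,-.019,.21,1.13)
E
```

```text
t 3.33 ee [0.5266 0.1178 0.2263] rot [-3.1386e+00 -2.8000e-03  2.0737e+00] F [ 0.52 -0.13 -3.9 ] w 0.0238
delta mm [-133.8  -40.6   16.1] turn deg [-0.23 -0.07 54.07] q [ 0.15  0.26  1.52  0.    1.36 -0.35]
```

>>> {"name": "step_arm", "arguments": {"steps": [{"x": -0.024, "y": -0.007, "z": 0, "ax": 0, "ay": 0, "az": 7, "claw": 0.015}, {"x": -0.0246, "y": -0.004, "z": 0, "ax": 0, "ay": 0, "az": 7, "claw": 0.015}, {"x": -0.025, "y": -0.0013, "z": 0, "ax": 0, "ay": 0, "az": 7, "claw": 0.015}, {"x": -0.022, "y": 0.0017, "z": 0, "ax": 0, "ay": 0, "az": 7, "claw": 0.015}, {"x": -0.012, "y": 0.003, "z": 0, "ax": 0, "ay": 0, "az": 7, "claw": 0.015}]}}

```text
time_s: 3.75
ee_pos: [0.5478, 0.0011, 0.2246]
eef_rot: [-3.134, 0.001, 1.447]
force: [0.5, 0.8, -2.7]
grip_width: 0.0237
```

```bash
python3 - <<'E'
from h import *
to(.5555,-.019,.21,1.13)
snap('side','3'); crop('side','3',250,150,410,310,5,'s3')
E
```

```text
t 3.75 ee [0.5478 0.0011 0.2246] rot [-3.1337e+00  1.3000e-03  1.4469e+00] F [ 0.53  0.84 -2.67] w 0.0237
delta mm [-19.   10.2  14.6] turn deg [-0.43  0.14 18.16] q [-0.06  0.29  1.49 -0.    1.37  0.06]
```

View pics/s3.png

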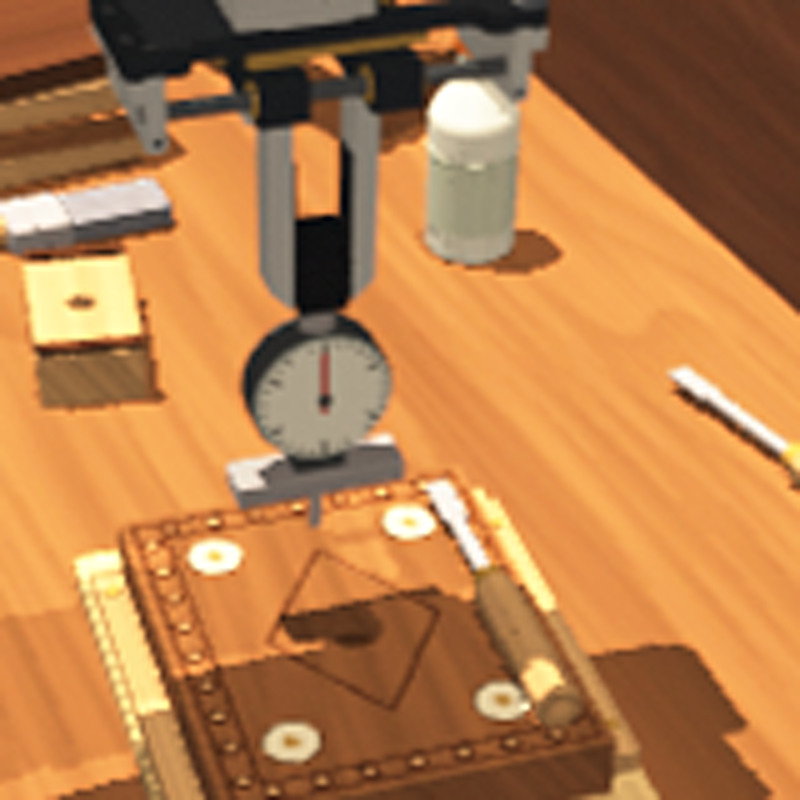

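>>> {"name": "step_arm", "arguments": {"steps": [{"x": -0.015, "y": 0.008, "z": 0.01, "ax": -0.4, "ay": 0, "az": 5, "claw": 0.015}, {"x": -0.005, "y": 0.003, "z": 0.006, "ax": 0, "ay": 0, "az": 0, "claw": 0.015}, {"x": 0, "y": 0, "z": 0, "ax": 0, "ay": 0, "az": 0, "claw": 0.015}]}}

```text
time_s: 4.05
ee_pos: [0.5557, -0.0233, 0.2074]
eef_rot: [-3.14, 0.002, 1.346]
force: [0.4, 0.7, -4.5]
grip_width: 0.0233
```

```bash
python3 - <<'E'
from h import *
c=Cam('side')
p,d=load('side','0')
g=cv2.cvtColor(p,cv2.COLOR_RGB2GRAY)[266:288,306:336]
m=np.zeros((480,640),np.uint8); m[266:288,306:336]=(g<np.percentile(g,50)*0.7)
k,L,st,ce=cv2.connectedComponentsWithStats(m); i=1+np.argmax(st[1:,4]); print(st[i],ce[i],c.plane(ce[i],.05))
st=st[i]; print('bbox ctr',c.plane([(st[0]+(st[2]-1)/2,st[1]+(st[3]-1)/2)],.05))
c2=Cam('top');p,d=load('top','0'); g=cv2.cvtColor(p,cv2.COLOR_RGB2GRAY)[222:243,306:328]
cv2.imwrite('pics/pk.png',cv2.resize(g,None,fx=20,fy=20))
to(.5555,-.0185,.2)
E
```

```text
[315 272  11   6  53] [319.90566038 274.69811321] [[ 0.55508714 -0.018886    0.05      ]]
bbox ctr [[ 0.55559506 -0.01830885  0.05      ]]
t 4.05 ee [ 0.5557 -0.0233  0.2074] rot [-3.1399e+00  2.3000e-03  1.3462e+00] F [ 0.41  0.72 -4.51] w 0.0233
delta mm [ 4.6 -1.2  7.4] turn deg [-0.1   0.13 -0.  ] q [-0.11  0.31  1.5  -0.    1.33  0.12]
```

>>> {"name": "step_arm", "arguments": {"steps": [{"x": 0.004, "y": -0.001, "z": 0.006, "ax": -0.1, "ay": 0.1, "az": 0, "claw": 0.015}, {"x": 0, "y": 0, "z": 0.0, "ax": 0, "ay": 0, "az": 0, "claw": 0.015}]}}

```text
time_s: 4.22
ee_pos: [0.5551, -0.018, 0.2006]
eef_rot: [-3.14, 0.0, 1.351]
force: [0.3, 1.0, -2.9]
grip_width: 0.0237
```

```bash
python3 - <<'E'
from h import *
to(.5553,-.0185,.19)
E
```

```text
t 4.22 ee [ 0.5551 -0.018   0.2006] rot [-3.1402e+00  2.0000e-04  1.3508e+00] F [ 0.31  1.03 -2.92] w 0.0237
delta mm [-0.4  0.3 10.6] turn deg [-0.08  0.01 -0.  ] q [-0.1   0.32  1.51 -0.    1.32  0.12]
```

>>> {"name": "step_arm", "arguments": {"steps": [{"x": 0, "y": 0, "z": 0.01, "ax": 0, "ay": 0, "az": 0, "claw": 0.015}, {"x": 0, "y": 0, "z": 0.01, "ax": 0, "ay": 0, "az": 0, "claw": 0.015}, {"x": 0, "y": 0, "z": 0.004, "ax": 0, "ay": 0, "az": 0, "claw": 0.015}, {"x": 0, "y": 0, "z": 0, "ax": 0, "ay": 0, "az": 0, "claw": 0.015}]}}

```text
time_s: 4.55
ee_pos: [0.5546, -0.0154, 0.1743]
eef_rot: [-3.14, -0.0, 1.358]
force: [-0.7, -0.4, -3.6]
grip_width: 0.0239
```

```bash
python3 - <<'E'
from h import *
to(.5553,-.0185,.165)
snap('side','4'); crop('side','4',250,150,410,310,5,'s4')
E
```

```text
t 4.55 ee [ 0.5546 -0.0154  0.1743] rot [-3.1401e+00 -1.0000e-04  1.3579e+00] F [-0.68 -0.43 -3.58] w 0.0239
delta mm [-2.9  1.3  9.3] turn deg [-0.08 -0.    0.  ] q [-0.09  0.34  1.54  0.    1.26  0.12]
```

View pics/s4.png

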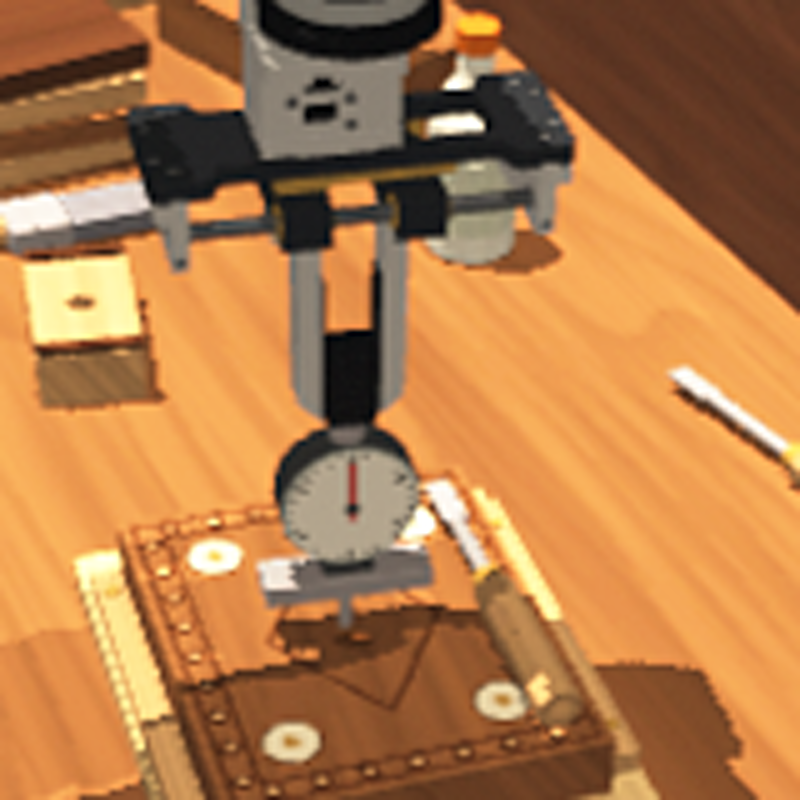

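>>> {"name": "step_arm", "arguments": {"steps": [{"x": -0.003, "y": 0.001, "z": 0.002, "ax": 0, "ay": 0, "az": 0, "claw": 0.015}, {"x": -0.001, "y": 0, "z": 0.004, "ax": 0, "ay": 0, "az": 0, "claw": 0.015}]}}

```text
time_s: 4.77
ee_pos: [0.5553, -0.0195, 0.1693]
eef_rot: [3.141, -0.0, 1.359]
force: [0.7, -1.1, -2.8]
grip_width: 0.0239
```

```bash
python3 - <<'E'
from h import *
to(.5553,-.0185,.165)
E
```

```text
t 4.77 ee [ 0.5553 -0.0195  0.1693] rot [ 3.1414e+00 -3.0000e-04  1.3586e+00] F [ 0.73 -1.1  -2.76] w 0.0239
delta mm [ 1.  -0.2  4.3] turn deg [ 0.01 -0.02 -0.  ] q [-0.1   0.34  1.55  0.    1.25  0.11]
```

>>> {"name": "step_arm", "arguments": {"steps": [{"x": 0.0005, "y": 0, "z": 0.003, "ax": 0, "ay": 0, "az": 0, "claw": 0.015}, {"x": 0, "y": 0, "z": 0.003, "ax": 0, "ay": 0, "az": 0, "claw": 0.015}]}}

```text
time_s: 4.93
ee_pos: [0.5556, -0.0194, 0.163]
eef_rot: [3.141, -0.0, 1.358]
force: [-0.1, 0.8, -3.7]
grip_width: 0.0237
```

>>> {"name": "step_arm", "arguments": {"steps": [{"x": 0, "y": 0, "z": 0.003, "ax": 0, "ay": 0, "az": 0, "claw": 0.015}, {"x": 0, "y": 0, "z": 0.0, "ax": 0, "ay": 0, "az": 0, "claw": 0.015}]}}

```text
time_s: 5.1
ee_pos: [0.5556, -0.0195, 0.1594]
eef_rot: [3.141, -0.0, 1.358]
force: [-1.5, 0.5, 1.1]
grip_width: 0.0242
```

```bash
python3 - <<'E'
from h import *
to(.5553,-.0185,.155)
E
```

```text
t 5.1 ee [ 0.5556 -0.0195  0.1594] rot [ 3.1406e+00 -4.0000e-04  1.3580e+00] F [-1.45  0.52  1.1 ] w 0.0242
delta mm [ 0.9 -0.5  4.4] turn deg [ 0.06 -0.02 -0.  ] q [-0.1   0.35  1.56  0.    1.23  0.11]
```

>>> {"name": "step_arm", "arguments": {"steps": [{"x": 0.0005, "y": 0, "z": 0.003, "ax": 0, "ay": 0, "az": 0, "claw": 0.015}, {"x": 0, "y": 0, "z": 0.002, "ax": 0, "ay": 0, "az": 0, "claw": 0.015}], "grip_force": 55}}

```text
time_s: 5.27
ee_pos: [0.5559, -0.0192, 0.1551]
eef_rot: [3.14, -0.0, 1.358]
force: [-3.4, -0.0, 4.5]
grip_width: 0.0239
```

```bash
python3 - <<'E'
from h import *
to(.5553,-.0185,.152)
E
```

```text
t 5.27 ee [ 0.5559 -0.0192  0.1551] rot [ 3.1397e+00 -1.0000e-04  1.3579e+00] F [-3.41 -0.02  4.54] w 0.0239
delta mm [ 0.6 -0.7  3.1] turn deg [ 0.11 -0.   -0.  ] q [-0.1   0.36  1.57 -0.    1.22  0.11]
```

>>> {"name": "step_arm", "arguments": {"steps": [{"x": 0, "y": 0, "z": 0.002, "ax": 0, "ay": 0, "az": 0, "claw": 0.015}]}}

```text
time_s: 5.35
ee_pos: [0.5559, -0.0192, 0.1534]
eef_rot: [3.139, 0.0, 1.358]
force: [-3.6, 0.4, 5.9]
grip_width: 0.0234
```

```bash
python3 - <<'E'
from h import *
snap('side','5'); crop('side','5',250,190,410,310,5,'s5')
to(.5553,-.0185,.152)
E
```

```text
t 5.4 ee [ 0.5558 -0.0192  0.153 ] rot [3.1397 0.     1.358 ] F [-2.41  0.2   5.96] w 0.0237
delta mm [ 0.6 -0.7  1. ] turn deg [0.11 0.   0.  ] q [-0.1   0.36  1.57 -0.    1.21  0.11]
```

View pics/s5.png

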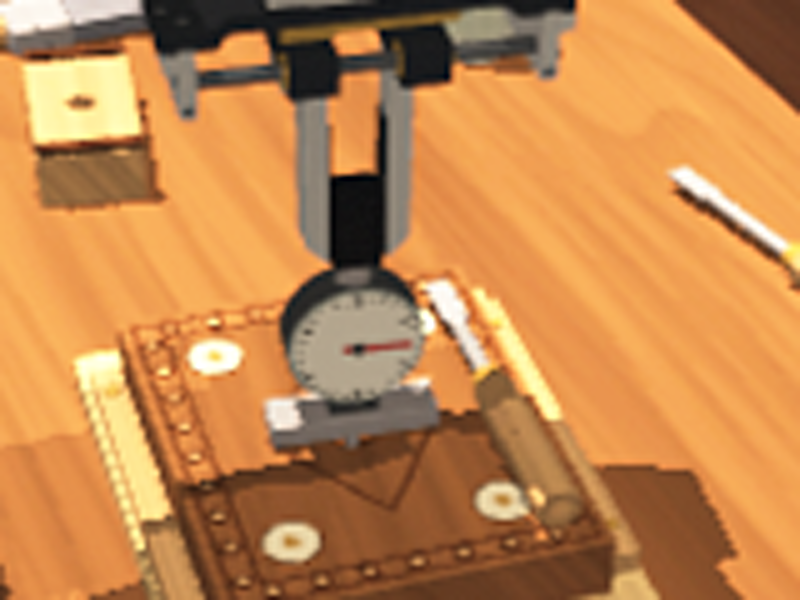

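>>> {"name": "step_arm", "arguments": {"steps": [{"x": 0, "y": 0, "z": 0.002, "ax": 0, "ay": 0, "az": 0, "claw": 0.015}]}}

```text
time_s: 5.48
ee_pos: [0.5559, -0.0192, 0.1517]
eef_rot: [3.139, 0.0, 1.358]
force: [-4.7, -1.0, 8.2]
grip_width: 0.0237
```

>>> {"name": "step_arm", "arguments": {"steps": [{"x": 0, "y": 0, "z": 0.0015, "ax": 0, "ay": 0, "az": 0, "claw": 0.015}]}}

```text
time_s: 5.57
ee_pos: [0.5561, -0.0192, 0.151]
eef_rot: [3.138, -0.0, 1.358]
force: [-6.9, 0.8, 17.5]
grip_width: 0.0235
```

```bash
python3 - <<'E'
from h import *
to(.5553,-.0185,.150)
E
```

```text
t 5.57 ee [ 0.5561 -0.0192  0.151 ] rot [ 3.1384e+00 -1.0000e-04  1.3581e+00] F [-6.91  0.76 17.51] w 0.0235
delta mm [ 0.5 -0.9  1. ] turn deg [ 0.18 -0.01 -0.  ] q [-0.1   0.36  1.57 -0.    1.21  0.11]
```

>>> {"name": "step_arm", "arguments": {"steps": [{"x": 0, "y": 0, "z": 0.0005, "ax": 0, "ay": 0, "az": 0, "claw": 0.015}]}}

```text
time_s: 5.65
ee_pos: [0.556, -0.0192, 0.1512]
eef_rot: [3.138, -0.0, 1.358]
force: [-5.0, -0.8, 7.8]
grip_width: 0.0237
```

```bash
python3 - <<'E'
from h import *
snap('side','6'); crop('side','6',250,190,410,310,5,'s6')
to(.5553,-.0185,.150)
E
```

```text
t 5.7 ee [ 0.556  -0.0192  0.1512] rot [ 3.1383 -0.      1.3582] F [-4.36 -0.46  7.9 ] w 0.0238
delta mm [ 0.5 -0.8  1.2] turn deg [ 0.19 -0.   -0.  ] q [-0.1   0.36  1.57 -0.    1.21  0.11]
```

View pics/s6.png

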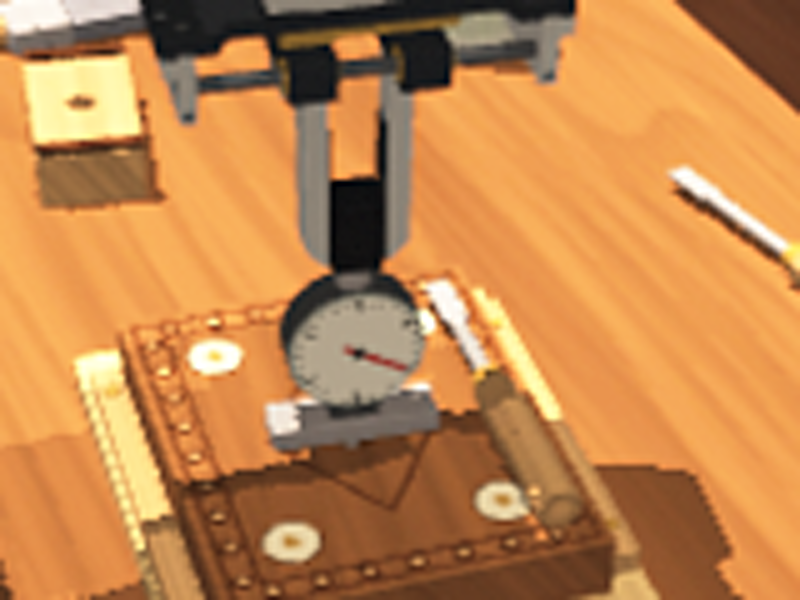

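>>> {"name": "step_arm", "arguments": {"steps": [{"x": 0, "y": 0, "z": 0.001, "ax": 0.2, "ay": 0, "az": 0, "claw": 0.015}]}}

```text
time_s: 5.78
ee_pos: [0.5561, -0.0192, 0.151]
eef_rot: [3.141, -0.0, 1.358]
force: [-3.4, -0.6, 12.0]
grip_width: 0.024
```

>>> {"name": "step_arm", "arguments": {"steps": [{"x": 0, "y": 0, "z": 0.001, "ax": 0.2, "ay": 0, "az": 0, "claw": 0.015}]}}

```text
time_s: 5.87
ee_pos: [0.5564, -0.0192, 0.1511]
eef_rot: [-3.14, -0.0, 1.358]
force: [-4.3, -0.5, 12.7]
grip_width: 0.0238
```

```bash
python3 - <<'E'
from h import *
snap('side','7'); crop('side','7',250,190,410,310,5,'s7')
to(.5553,-.0185,.150); print(ctrl.get_obs()['moment'])
E
```

```text
t 5.92 ee [ 0.5564 -0.0192  0.1511] rot [-3.1398e+00 -1.0000e-04  1.3583e+00] F [-4.52  0.42  9.92] w 0.0234
delta mm [ 0.5 -1.2  1.1] turn deg [-0.1 -0.   0. ] q [-0.1   0.37  1.57  0.    1.21  0.11]
[-0.12077391  1.41390316 -0.0540772 ]
```

View pics/s7.png

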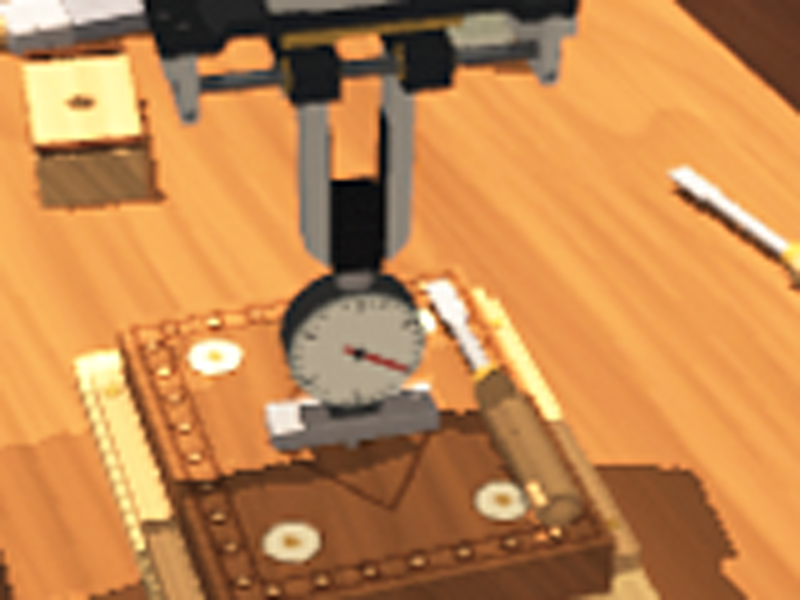

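```bash
python3 - <<'E'
from h import *
c=Cam('side'); o=ctrl.get_obs(); yaw=o['eef_rot'][2]-np.pi
ex=np.array([np.cos(yaw),np.sin(yaw),0]); er=np.array([-np.sin(yaw),np.cos(yaw),0]) # right seen facing dial: z x ex
ctr=np.array([*o['ee_pos'][:2],.049+.05])+ex*.01
p,d=load('side','7')
hsv=cv2.cvtColor(p,cv2.COLOR_RGB2HSV)
m=((hsv[...,0]<8)|(hsv[...,0]>172))&(hsv[...,1]>120)&(hsv[...,2]>90)
m[:, :300]=0; m[:,345:]=0; m[:245]=0; m[275:]=0
uv=np.argwhere(m)[:,::-1]; print(len(uv)); 
def todial(uv):
    r=c.ray(uv); t=((ctr-c.o)@ex)/(r@ex); P=c.o+r*t[:,None]-ctr; return np.c_[P@er,P[:,2]]
Q=todial(uv)*1000; print(Q.round(1))
hub=todial([(250+357/5,190+350/5)])*1000; print('hub',hub)
for end in (Q[np.argmax(Q[:,0])],Q.mean(0)):
    v=end-hub[0]; a=np.degrees(np.arctan2(v[0],v[1]))%360; print('angle',a,'mm',a/12)
E
```

```text
12
[[-6.   3.5]
 [-3.7  3.1]
 [ 3.4 -0.9]
 [ 5.7 -1.3]
 [ 8.1 -1.7]
 [ 8.1 -4.6]
 [10.5 -5. ]
 [12.9 -5.4]
 [15.2 -5.7]
 [15.3 -8.7]
 [17.7 -9.1]
 [20.  -9.4]]
hub [[-0.40135746  2.60311374]]
angle 120.51634163367727 mm 10.043028469473105
angle 124.25084936600638 mm 10.354237447167199
```

>>> {"name": "step_arm", "arguments": {"steps": [{"x": 0, "y": 0, "z": 0.0013, "ax": 0, "ay": 0, "az": 0, "claw": 0.015}]}}

```text
time_s: 6.0
ee_pos: [0.5565, -0.0193, 0.1511]
eef_rot: [-3.141, -0.0, 1.358]
force: [-8.9, 1.2, 16.5]
grip_width: 0.0235
```

>>> {"name": "step_arm", "arguments": {"steps": [{"x": 0, "y": 0, "z": 0.0013, "ax": 0, "ay": 0, "az": 0, "claw": 0.015}]}}

```text
time_s: 6.08
ee_pos: [0.5565, -0.0192, 0.151]
eef_rot: [-3.141, -0.0, 1.358]
force: [-8.8, 0.5, 14.9]
grip_width: 0.0233
```

>>> {"name": "step_arm", "arguments": {"steps": [{"x": 0, "y": 0, "z": 0.0013, "ax": 0, "ay": 0, "az": 0, "claw": 0.015}]}}

```text
time_s: 6.17
ee_pos: [0.5564, -0.0192, 0.151]
eef_rot: [-3.141, -0.0, 1.358]
force: [-7.0, 1.2, 13.8]
grip_width: 0.0235
```

>>> {"name": "step_arm", "arguments": {"steps": [{"x": 0, "y": -0.0006, "z": 0.0013, "ax": 0, "ay": 0, "az": 0, "claw": 0.015}]}}

```text
time_s: 6.25
ee_pos: [0.5561, -0.0192, 0.151]
eef_rot: [3.14, -0.0, 1.358]
force: [-3.7, -0.7, 10.9]
grip_width: 0.024
```

>>> {"name": "step_arm", "arguments": {"steps": [{"x": 0, "y": -0.0006, "z": 0.0013, "ax": 0, "ay": 0, "az": 0, "claw": 0.015}]}}

```text
time_s: 6.33
ee_pos: [0.556, -0.0191, 0.151]
eef_rot: [3.138, -0.0, 1.359]
force: [-3.3, -0.6, 12.7]
grip_width: 0.0237
```

```bash
python3 - <<'E'
from h import *
to(.5553,-.0185,.150); print(ctrl.get_obs()['moment'])
E
```

```text
t 6.33 ee [ 0.556  -0.0191  0.151 ] rot [ 3.1384 -0.      1.3585] F [-3.33 -0.56 12.69] w 0.0237
delta mm [ 0.5 -0.8  1. ] turn deg [ 0.18 -0.   -0.  ] q [-0.1   0.36  1.57 -0.    1.21  0.11]
[-0.29831464  1.20674027  0.04012221]
```

>>> {"name": "step_arm", "arguments": {"steps": [{"x": 0, "y": 0, "z": 0.0014, "ax": 0.1, "ay": 0, "az": 0, "claw": 0.015}, {"x": 0, "y": -0.0002, "z": 0.0014, "ax": 0, "ay": 0, "az": 0, "claw": 0.015}]}}

```text
time_s: 6.5
ee_pos: [0.5561, -0.0191, 0.151]
eef_rot: [3.138, -0.0, 1.359]
force: [-6.7, 0.5, 15.6]
grip_width: 0.0238
```

```bash
python3 - <<'E'
from h import *
snap('side','8'); crop('side','8',280,220,360,290,10,'s8')
to(.5553,-.0185,.150); print(ctrl.get_obs()['moment'])
E
```

```text
t 6.55 ee [ 0.5561 -0.0191  0.151 ] rot [ 3.1377 -0.      1.3587] F [-6.31  0.55 14.8 ] w 0.0238
delta mm [ 0.5 -0.9  1. ] turn deg [ 0.22 -0.   -0.  ] q [-0.1   0.36  1.57 -0.    1.21  0.11]
[-0.06302627  2.15291844 -0.00634228]
```

View pics/s8.png

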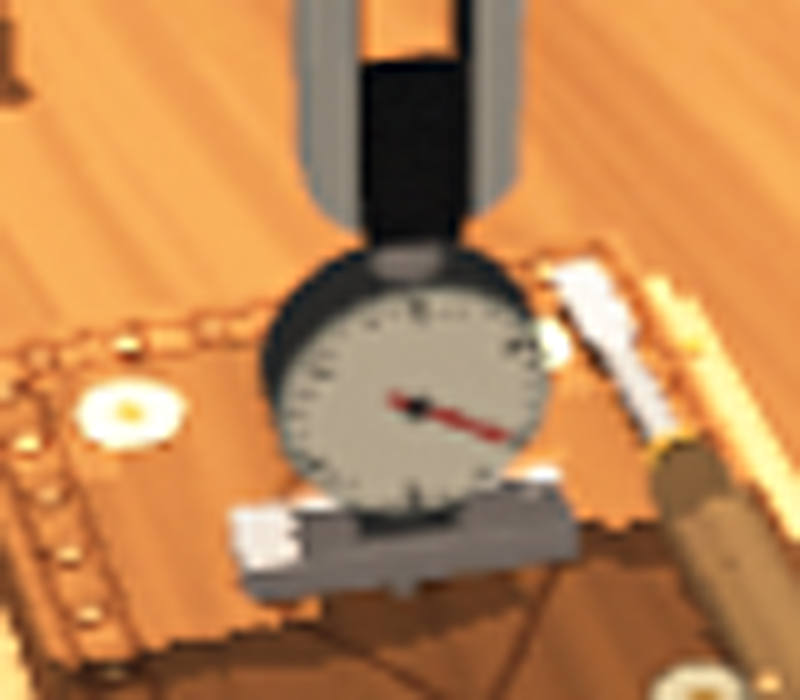

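```bash
python3 - <<'E'
from h import *
c=Cam('side'); o=ctrl.get_obs(); yaw=o['eef_rot'][2]-np.pi
ex=np.array([np.cos(yaw),np.sin(yaw),0]); er=np.array([-np.sin(yaw),np.cos(yaw),0])
b=np.array([*o['ee_pos'][:2],0])
for z in(.0485,.0495,.0505,.052):
    f=lambda u,w,h: c.proj([b+ex*u+er*w+[0,0,z+h]])[0].round(1)
    print(z,'bl',f(.011,-.04,0),'br',f(.011,.04,0),'hub',f(.01,0,.05),'griptopL',f(.012,-.012,.136),'griptopR',f(.012,.012,.136),f(.012,-.012,.098))
A=c.proj([b+ex*.011-er*.04+[0,0,.0485],b+ex*.011+er*.04+[0,0,.0485]]); print('slope',np.degrees(np.arctan2(*(A[1]-A[0])[::-1])))
# panel face depth, now
p,d=load('side','8');C=c.cloud(d); print(np.median(C[285:300,310:330,2]))
p,d=load('side','0');C=c.cloud(d); print([np.median(C[v-2:v+3,u-2:u+3,2]).round(4) for u,v in((320,263),(300,280),(320,295),(337,285),(312,268))])
c=Cam('top');p,d=load('top','0');C=c.cloud(d); print([np.median(C[v-2:v+3,u-2:u+3,2]).round(4) for u,v in((317,215),(300,230),(320,250),(335,232),(305,222))])
to(0,0,0)
E
```

```text
0.0485 bl [304.6 280.3] br [337.8 275.8] hub [321.4 261.1] griptopL [316.5 231.3] griptopR [327.3 230. ] [316.5 245.3]
0.0495 bl [304.6 280. ] br [337.8 275.5] hub [321.4 260.7] griptopL [316.5 230.9] griptopR [327.3 229.6] [316.5 244.9]
0.0505 bl [304.6 279.7] br [337.9 275.2] hub [321.4 260.4] griptopL [316.5 230.5] griptopR [327.3 229.2] [316.5 244.6]
0.052 bl [304.6 279.2] br [337.9 274.7] hub [321.4 259.9] griptopL [316.5 229.9] griptopR [327.3 228.7] [316.5 244. ]
slope -7.739184094128317
0.04869563201411903
[np.float64(0.0489), np.float64(0.049), np.float64(0.0492), np.float64(0.0483), np.float64(0.0487)]
[np.float64(0.0475), np.float64(0.0487), np.float64(0.0475), np.float64(0.0496), np.float64(0.048)]
t 6.55 ee [ 0.5561 -0.0191  0.151 ] rot [ 3.1377 -0.      1.3587] F [-6.31  0.55 14.8 ] w 0.0238
delta mm [ -98.4 -548.2  148.8] turn deg [ 0.22 -0.   -0.  ] q [-0.1   0.36  1.57 -0.    1.21  0.11]
```

>>> {"name": "step_arm", "arguments": {"steps": [{"x": 0, "y": -0.0003, "z": 0.0013, "ax": 0.2, "ay": 0, "az": 0, "claw": 0.015}, {"x": 0, "y": 0, "z": 0.0013, "ax": 0, "ay": 0, "az": 0, "claw": 0.015}, {"x": 0, "y": 0, "z": 0.0013, "ax": 0, "ay": 0, "az": 0, "claw": 0.015}, {"x": 0, "y": 0, "z": 0.0013, "ax": 0, "ay": 0, "az": 0, "claw": 0.015}, {"x": 0, "y": 0, "z": 0.0013, "ax": 0, "ay": 0, "az": 0, "claw": 0.015}]}}

```text
time_s: 6.97
ee_pos: [0.5561, -0.0191, 0.151]
eef_rot: [3.137, -0.0, 1.359]
force: [-7.0, 0.4, 15.8]
grip_width: 0.0235
```

```bash
python3 - <<'E'
from h import *
to(.5553,-.0185,.150); print(ctrl.get_obs()['moment'])
for i in range(8):
    snap('side','9'); print(ctrl.get_obs()['force'].round(1),end=' ')
crop('side','9',280,220,360,290,10,'s9')
to(.5553,-.0185,.150); print(ctrl.get_obs()['moment'])
E
```

```text
t 6.97 ee [ 0.5561 -0.0191  0.151 ] rot [ 3.1373 -0.      1.3589] F [-6.95  0.45 15.78] w 0.0235
delta mm [ 0.4 -0.9  1. ] turn deg [ 0.24 -0.   -0.  ] q [-0.1   0.36  1.57 -0.    1.21  0.11]
[-0.03516173  2.33013316 -0.01554634]
[-6.4  0.4 15. ] [-6.6  1.  14.4] [-7.1  0.5 14.1] [-6.5 -0.2 14.3] [-6.9  0.7 14.7] [-7.1  0.1 15.6] [-6.6 -0.2 15. ] [-6.4 -0.2 14.9] t 7.37 ee [ 0.5561 -0.0191  0.151 ] rot [3.1374 0.     1.3589] F [-6.42 -0.23 14.91] w 0.0238
delta mm [ 0.4 -0.9  1. ] turn deg [0.24 0.   0.  ] q [-0.1   0.36  1.57 -0.    1.21  0.11]
[-0.01868556  2.41130482 -0.0412782 ]
```

View pics/s9.png

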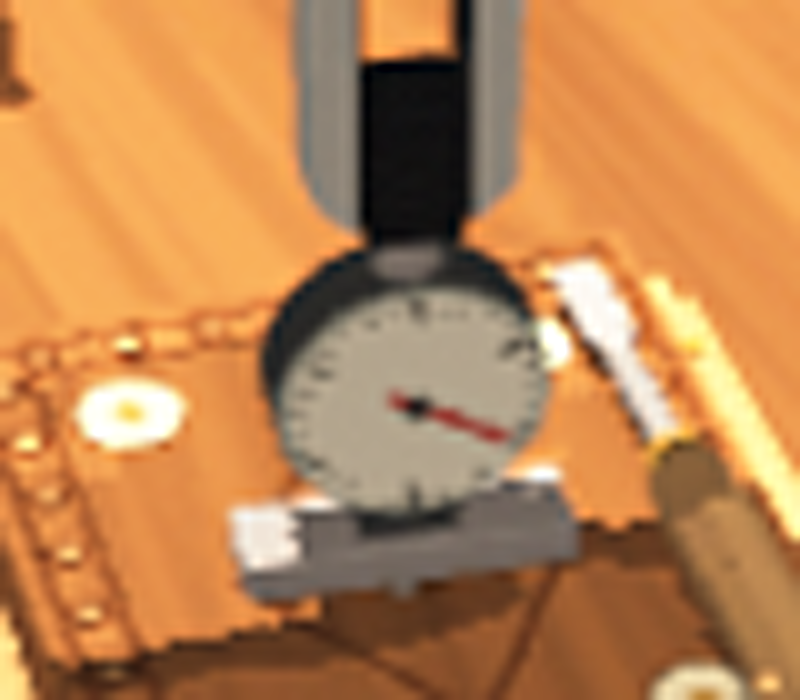

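>>> {"name": "step_arm", "arguments": {"steps": [{"x": 0, "y": -0.0009, "z": 0.0011, "ax": 0, "ay": 0, "az": 0, "claw": 0.015}]}}

```text
time_s: 7.45
ee_pos: [0.5555, -0.019, 0.1512]
eef_rot: [3.136, 0.0, 1.359]
force: [-1.9, -1.2, 10.3]
grip_width: 0.0237
```

```bash
python3 - <<'E'
from h import *
to(.5553,-.0185,.150)
for i in range(4):
    snap('side','9'); print(ctrl.get_obs()['force'].round(1),end=' ')
to(.5553,-.0185,.150); print(ctrl.get_obs()['moment'])
E
```

```text
t 7.45 ee [ 0.5555 -0.019   0.1512] rot [3.1359e+00 1.0000e-04 1.3590e+00] F [-1.93 -1.22 10.26] w 0.0237
delta mm [ 0.5 -0.3  1.2] turn deg [0.33 0.   0.  ] q [-0.1   0.36  1.57 -0.    1.2   0.11]
[-4.5 -1.1 10.4] [-3.1 -1.3 11.7] [-3.6 -1.1 11.4] [-2.7 -0.5 11.3] t 7.65 ee [ 0.5556 -0.019   0.1511] rot [3.1356 0.     1.359 ] F [-2.67 -0.5  11.27] w 0.0237
delta mm [ 0.5 -0.4  1.1] turn deg [0.35 0.   0.  ] q [-0.1   0.36  1.57 -0.    1.2   0.11]
[-0.24715404  1.2805493  -0.00906591]
```

>>> {"name": "step_arm", "arguments": {"steps": [{"x": 0, "y": -0.0005, "z": 0.0013, "ax": 0.3, "ay": 0, "az": 0, "claw": 0.015}]}}

```text
time_s: 7.73
ee_pos: [0.5557, -0.0191, 0.1511]
eef_rot: [3.138, -0.0, 1.359]
force: [-1.1, -0.6, 9.9]
grip_width: 0.0237
```

```bash
python3 - <<'E'
from h import *
to(.5553,-.0185,.150)
for i in range(12):
    snap('side','9'); print(ctrl.get_obs()['force'].round(1),end=' ')
to(.5553,-.0185,.150); print(ctrl.get_obs()['moment'])
E
```

```text
t 7.73 ee [ 0.5557 -0.0191  0.1511] rot [ 3.1384 -0.      1.3591] F [-1.12 -0.63  9.88] w 0.0237
delta mm [ 0.5 -0.5  1.1] turn deg [ 0.18 -0.   -0.  ] q [-0.1   0.36  1.57 -0.    1.21  0.11]
[-2.  -0.  10.3] [-2.5 -0.8 11.2] [-1.9 -1.5 10.3] [-2.8 -1.3 10.5] [-2.8 -1.1 10.2] [-2.2 -0.4  9.4] [-1.4 -0.8  9.7] [-0.6 -1.1 10.6] [-2.  -0.5  9.7] [-2.8 -0.1 10.2] [-2.5 -0.5  9.9] [-1.6 -0.7  9.6] t 8.33 ee [ 0.5557 -0.0191  0.1511] rot [ 3.1384 -0.      1.3591] F [-1.63 -0.73  9.55] w 0.0233
delta mm [ 0.5 -0.6  1.1] turn deg [ 0.18 -0.   -0.  ] q [-0.1   0.36  1.57 -0.    1.21  0.11]
[-0.35344442  0.79796098 -0.01602586]
```

>>> {"name": "step_arm", "arguments": {"steps": [{"x": 0, "y": -0.0002, "z": 0.0016, "ax": 0, "ay": 0, "az": 0, "claw": 0.015}]}}

```text
time_s: 8.42
ee_pos: [0.556, -0.0191, 0.151]
eef_rot: [3.137, -0.0, 1.359]
force: [-8.5, 0.4, 19.9]
grip_width: 0.0239
```

```bash
python3 - <<'E'
from h import *
to(.5553,-.0185,.150)
for i in range(12):
    snap('side','10'); print(ctrl.get_obs()['force'].round(1),end=' ')
to(.5553,-.0185,.150); print(ctrl.get_obs()['moment'])
crop('side','10',280,220,360,290,10,'s10')
E
```

```text
t 8.42 ee [ 0.556  -0.0191  0.151 ] rot [ 3.1367e+00 -1.0000e-04  1.3591e+00] F [-8.48  0.38 19.86] w 0.0239
delta mm [ 0.4 -0.8  1. ] turn deg [ 0.28 -0.   -0.  ] q [-0.1   0.36  1.57 -0.    1.2   0.11]
[-5.6 -0.5 15.2] [-5.4 -0.4 14.2] [-5.  -0.3 15.4] [-4.9  0.6 15.3] [-4.8 -0.7 15. ] [-5.7 -0.1 15.9] [-4.8  0.5 15.9] [-4.9  0.6 15.6] [-5.1 -0.4 14.3] [-5.8 -0.1 15.1] [-5.9 -0.1 14.9] [-5.6 -0.1 15.7] t 9.02 ee [ 0.5558 -0.0191  0.151 ] rot [ 3.1369e+00 -1.0000e-04  1.3591e+00] F [-5.63 -0.09 15.66] w 0.0233
delta mm [ 0.4 -0.7  1. ] turn deg [ 0.27 -0.   -0.  ] q [-0.1   0.36  1.57 -0.    1.2   0.11]
[-0.10377432  2.01766308 -0.01806666]
```

View pics/s10.png

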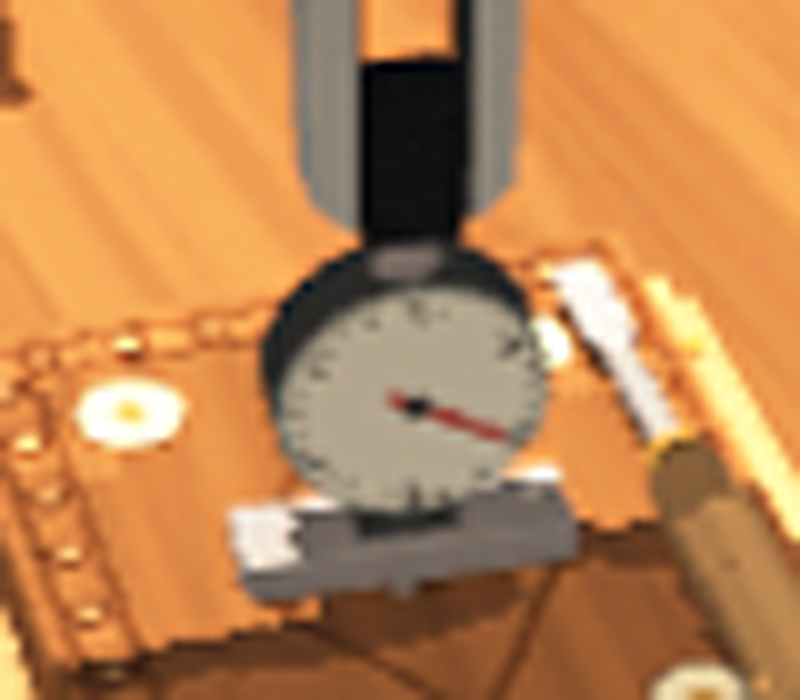

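>>> {"name": "step_arm", "arguments": {"steps": [{"x": 0, "y": -0.0005, "z": 0.0014, "ax": 0.1, "ay": 0, "az": 0, "claw": 0.015}]}}

```text
time_s: 9.1
ee_pos: [0.5557, -0.0191, 0.1511]
eef_rot: [3.137, -0.0, 1.359]
force: [-3.4, -0.1, 12.1]
grip_width: 0.0234
```

```bash
python3 - <<'E'
from h import *
for i in range(11):
    snap('side','11'); print(ctrl.get_obs()['force'].round(1),end=' ')
to(.5553,-.0185,.150); print(ctrl.get_obs()['moment'])
E
```

```text
[-4.1  0.1 13.8] [-4.3 -1.3 13.6] [-4.6 -0.2 13. ] [-4.  -0.6 12.8] [-4.1 -0.5 14.1] [-4.1 -0.6 13.1] [-3.7 -0.5 13.2] [-4.3 -1.  13. ] [-3.6 -0.2 13.3] [-4.1 -1.1 13.3] [-4.2 -0.1 13.7] t 9.65 ee [ 0.5558 -0.0191  0.1511] rot [ 3.1369e+00 -1.0000e-04  1.3592e+00] F [-4.17 -0.07 13.66] w 0.0236
delta mm [ 0.5 -0.6  1.1] turn deg [ 0.27 -0.01 -0.  ] q [-0.1   0.36  1.57 -0.    1.2   0.11]
[-0.22983516  1.56699069  0.0202462 ]
```

>>> {"name": "step_arm", "arguments": {"steps": [{"x": 0, "y": 0, "z": -0.01, "ax": 0, "ay": 0, "az": 0, "claw": 0.015}, {"x": 0, "y": 0, "z": -0.025, "ax": 0, "ay": 0, "az": 0, "claw": 0.015}, {"x": 0, "y": 0, "z": -0.03, "ax": 0, "ay": 0, "az": 0, "claw": 0.015}, {"x": 0, "y": 0, "z": -0.025, "ax": 0, "ay": 0, "az": -5, "claw": 0.015}, {"x": 0, "y": 0, "z": 0, "ax": 0, "ay": 0, "az": -6, "claw": 0.015}]}}

```text
time_s: 10.07
ee_pos: [0.555, -0.0188, 0.2442]
eef_rot: [3.138, 0.0, 1.553]
force: [0.2, -1.0, -2.7]
grip_width: 0.0237
```

```bash
python3 - <<'E'
from h import *
to(.5413,.3238,.22,2.892)
E
```

```text
t 10.07 ee [ 0.555  -0.0188  0.2442] rot [3.1381e+00 3.0000e-04 1.5533e+00] F [ 0.25 -0.97 -2.73] w 0.0237
delta mm [342.3 -19.8  24. ] turn deg [  0.16   0.15 -76.7 ] q [-0.1   0.28  1.45  0.    1.4  -0.08]
```

>>> {"name": "step_arm", "arguments": {"steps": [{"x": 0.03, "y": 0, "z": 0, "ax": 0, "ay": 0, "az": -7, "claw": 0.015}, {"x": 0.034, "y": 0.003, "z": 0, "ax": 0, "ay": 0, "az": -7, "claw": 0.015}, {"x": 0.034, "y": 0.006, "z": 0, "ax": 0, "ay": 0, "az": -7, "claw": 0.015}, {"x": 0.033, "y": 0.01, "z": 0, "ax": 0, "ay": 0, "az": -7, "claw": 0.015}, {"x": 0.031, "y": 0.014, "z": 0, "ax": 0, "ay": 0, "az": -7, "claw": 0.015}]}}

```text
time_s: 10.48
ee_pos: [0.5493, 0.1487, 0.2458]
eef_rot: [3.136, 0.005, 2.179]
force: [1.0, 1.1, -2.3]
grip_width: 0.0234
```

```bash
python3 - <<'E'
from h import *
to(.5413,.3238,.22,2.892)
E
```

```text
t 10.48 ee [0.5493 0.1487 0.2458] rot [3.1358 0.0051 2.1787] F [ 0.98  1.12 -2.26] w 0.0234
delta mm [148.4  93.3  25.6] turn deg [  0.22   0.4  -40.87] q [ 0.2   0.31  1.41 -0.    1.41 -0.41]
```

>>> {"name": "step_arm", "arguments": {"steps": [{"x": 0.026, "y": 0.017, "z": 0, "ax": 0, "ay": 0, "az": -7, "claw": 0.015}, {"x": 0.023, "y": 0.02, "z": 0, "ax": 0, "ay": 0, "az": -7, "claw": 0.015}, {"x": 0.02, "y": 0.022, "z": 0, "ax": 0, "ay": 0, "az": -7, "claw": 0.015}, {"x": 0.015, "y": 0.022, "z": 0, "ax": 0, "ay": 0, "az": -7, "claw": 0.015}, {"x": 0.009, "y": 0.018, "z": 0, "ax": 0, "ay": 0, "az": -6, "claw": 0.015}]}}

```text
time_s: 10.9
ee_pos: [0.5445, 0.2969, 0.2448]
eef_rot: [3.139, 0.006, 2.792]
force: [0.3, -0.6, -2.6]
grip_width: 0.0235
```

```bash
python3 - <<'E'
from h import *
to(.5413,.3238,.22,2.892)
E
```

```text
t 10.9 ee [0.5445 0.2969 0.2448] rot [3.1389 0.0063 2.7919] F [ 0.32 -0.63 -2.59] w 0.0235
delta mm [12.3 24.1 24.8] turn deg [ 0.14  0.37 -5.73] q [ 0.44  0.43  1.25 -0.    1.45 -0.78]
```

>>> {"name": "step_arm", "arguments": {"steps": [{"x": 0.008, "y": 0.016, "z": 0.005, "ax": 0.1, "ay": 0.3, "az": -4, "claw": 0.015}, {"x": 0.001, "y": 0.003, "z": 0.01, "ax": 0, "ay": 0, "az": -1, "claw": 0.015}, {"x": 0, "y": 0, "z": 0, "ax": 0, "ay": 0, "az": 0, "claw": 0.015}]}}

```text
time_s: 11.15
ee_pos: [0.541, 0.3233, 0.2277]
eef_rot: [3.141, -0.0, 2.895]
force: [0.1, -1.1, -3.4]
grip_width: 0.0235
```

```bash
python3 - <<'E'
from h import *
to(.5413,.3238,.22,2.892)
E
```

```text
t 11.15 ee [0.541  0.3233 0.2277] rot [ 3.1407e+00 -2.0000e-04  2.8947e+00] F [ 0.09 -1.06 -3.4 ] w 0.0235
delta mm [-0.2  0.5  7.7] turn deg [ 0.05 -0.01  0.16] q [ 0.48  0.47  1.24  0.    1.43 -0.84]
```

>>> {"name": "step_arm", "arguments": {"steps": [{"x": 0, "y": 0, "z": 0.015, "ax": 0, "ay": 0, "az": 0.1, "claw": 0.015}, {"x": 0, "y": 0, "z": 0.02, "ax": 0, "ay": 0, "az": 0, "claw": 0.015}, {"x": 0, "y": 0, "z": 0.01, "ax": 0, "ay": 0, "az": 0, "claw": 0.015}, {"x": 0, "y": 0, "z": 0, "ax": 0, "ay": 0, "az": 0, "claw": 0.015}]}}

```text
time_s: 11.48
ee_pos: [0.5415, 0.3211, 0.181]
eef_rot: [3.141, 0.0, 2.885]
force: [0.2, -0.3, -2.9]
grip_width: 0.0236
```

```bash
python3 - <<'E'
from h import *
to(.5413,.3238,.1365,2.892)
snap('side','12'); crop('side','12',210,130,310,230,6,'s12')
E
```

```text
t 11.48 ee [0.5415 0.3211 0.181 ] rot [3.141e+00 1.000e-04 2.885e+00] F [ 0.15 -0.31 -2.88] w 0.0236
delta mm [ 0.9  2.6 44.5] turn deg [ 0.04  0.01 -0.4 ] q [ 0.48  0.5   1.31  0.    1.34 -0.84]
```

View pics/s12.png

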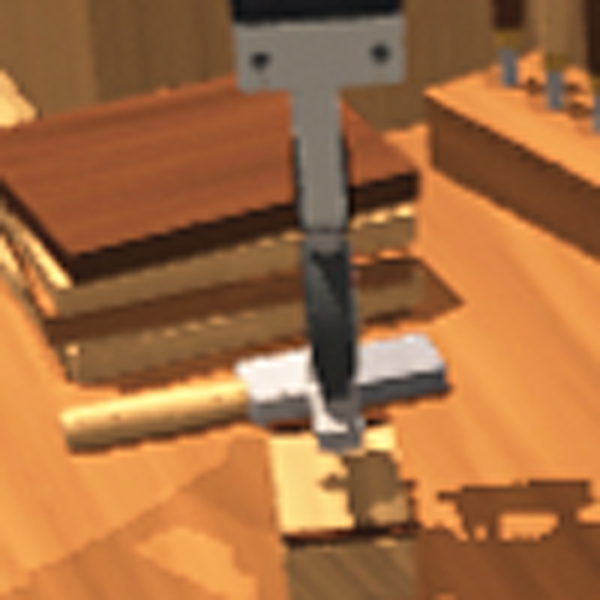

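>>> {"name": "step_arm", "arguments": {"steps": [{"x": 0.001, "y": 0.003, "z": 0.002, "ax": 0, "ay": 0, "az": -0.4, "claw": 0.015}, {"x": 0, "y": 0.001, "z": 0.01, "ax": 0, "ay": 0, "az": 0, "claw": 0.015}, {"x": 0, "y": 0, "z": 0.006, "ax": 0, "ay": 0, "az": 0, "claw": 0.015}, {"x": 0, "y": 0, "z": 0, "ax": 0, "ay": 0, "az": 0, "claw": 0.015}]}}

```text
time_s: 11.87
ee_pos: [0.5432, 0.3251, 0.1659]
eef_rot: [3.137, 0.004, 2.89]
force: [0.1, 0.6, -2.7]
grip_width: 0.0236
```

```bash
python3 - <<'E'
from h import *
to(.5413,.3238,.1365,2.892)
E
```

```text
t 11.87 ee [0.5432 0.3251 0.1659] rot [3.1374 0.0043 2.8899] F [ 0.08  0.63 -2.73] w 0.0236
delta mm [ 1.7 -1.9 29.4] turn deg [ 0.24  0.24 -0.12] q [ 0.48  0.51  1.32  0.    1.31 -0.84]
```

Pin tip is about at the hole mouth; correct sideways and go on down.

>>> {"name": "step_arm", "arguments": {"steps": [{"x": 0.0017, "y": -0.002, "z": 0.001, "ax": 0.2, "ay": 0.2, "az": 0, "claw": 0.015}, {"x": 0, "y": 0, "z": 0.006, "ax": 0, "ay": 0, "az": 0, "claw": 0.015}, {"x": 0, "y": 0, "z": 0.006, "ax": 0, "ay": 0, "az": 0, "claw": 0.015}]}}

```text
time_s: 12.12
ee_pos: [0.5414, 0.3237, 0.1535]
eef_rot: [3.14, 0.002, 2.89]
force: [-0.2, -0.5, -3.3]
grip_width: 0.0237
```

```bash
python3 - <<'E'
from h import *
to(.5413,.3238,.1365,2.892)
E
```

```text
t 12.12 ee [0.5414 0.3237 0.1535] rot [3.1396e+00 2.2000e-03 2.8898e+00] F [-0.15 -0.52 -3.33] w 0.0237
delta mm [ 0.2 -0.  17. ] turn deg [ 0.11  0.13 -0.13] q [ 0.48  0.52  1.34 -0.    1.28 -0.84]
```

>>> {"name": "step_arm", "arguments": {"steps": [{"x": 0, "y": 0, "z": 0.006, "ax": 0.1, "ay": 0.1, "az": 0, "claw": 0.015}, {"x": 0, "y": 0, "z": 0.006, "ax": 0, "ay": 0, "az": 0, "claw": 0.015}, {"x": 0, "y": 0, "z": 0.002, "ax": 0, "ay": 0, "az": 0, "claw": 0.015}]}}

```text
time_s: 12.37
ee_pos: [0.5413, 0.3239, 0.1373]
eef_rot: [3.141, -0.0, 2.89]
force: [0.6, 1.3, -2.9]
grip_width: 0.0237
```

```bash
python3 - <<'E'
from h import *
to(.5413,.3238,.1365,2.892)
E
```

```text
t 12.37 ee [0.5413 0.3239 0.1373] rot [ 3.1413e+00 -1.0000e-04  2.8898e+00] F [ 0.56  1.34 -2.94] w 0.0237
delta mm [-0.  -0.1  0.8] turn deg [ 0.02 -0.   -0.13] q [ 0.48  0.54  1.35  0.    1.26 -0.84]
```

>>> {"name": "step_arm", "arguments": {"steps": [{"x": 0, "y": 0, "z": 0.0015, "ax": 0, "ay": 0, "az": 0, "claw": 0.015}, {"x": 0, "y": 0, "z": 0.001, "ax": 0, "ay": 0, "az": 0, "claw": 0.015}]}}

```text
time_s: 12.53
ee_pos: [0.5416, 0.3241, 0.1359]
eef_rot: [3.141, 0.001, 2.89]
force: [-5.4, -3.6, 14.0]
grip_width: 0.0233
```

>>> {"name": "step_arm", "arguments": {"steps": [{"x": 0, "y": 0, "z": 0, "ax": 0, "ay": 0, "az": 0, "claw": 0.06}, {"x": 0, "y": 0, "z": 0, "ax": 0, "ay": 0, "az": 0, "claw": 0.06}, {"x": 0, "y": 0, "z": 0, "ax": 0, "ay": 0, "az": 0, "claw": 0.06}]}}

```text
time_s: 12.78
ee_pos: [0.5423, 0.3242, 0.1374]
eef_rot: [3.139, 0.003, 2.89]
force: [0.2, 0.2, -0.2]
grip_width: 0.04
```

```bash
python3 - <<'E'
from h import *
to(.5413,.3238,.1365,2.892)
snap('side','13'); crop('side','13',210,130,310,230,6,'s13')
E
```

```text
t 12.78 ee [0.5423 0.3242 0.1374] rot [3.1392e+00 3.0000e-03 2.8899e+00] F [ 0.22  0.25 -0.23] w 0.04
delta mm [ 0.8 -0.7  0.9] turn deg [ 0.14  0.17 -0.12] q [ 0.48  0.54  1.35 -0.    1.25 -0.84]
```

View pics/s13.png

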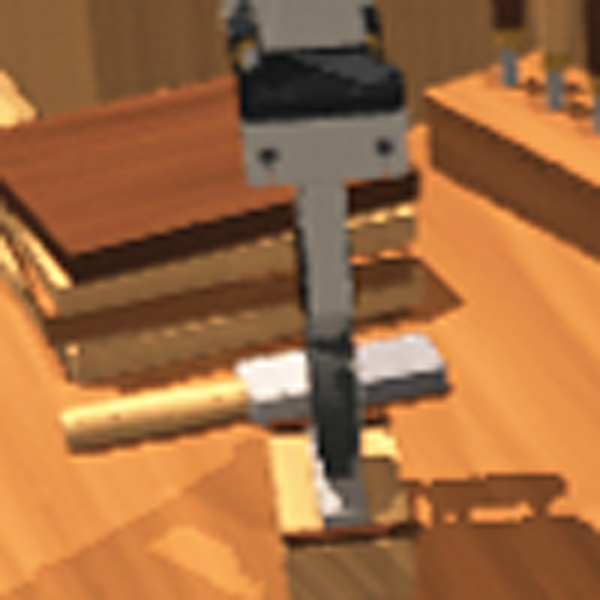

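>>> {"name": "step_arm", "arguments": {"steps": [{"x": 0, "y": 0, "z": -0.015, "ax": 0, "ay": 0, "az": 0, "claw": 0.07}, {"x": 0, "y": 0, "z": -0.025, "ax": 0, "ay": 0, "az": 0, "claw": 0.07}, {"x": 0, "y": 0, "z": -0.035, "ax": 0, "ay": 0, "az": 0, "claw": 0.06}, {"x": 0, "y": 0, "z": -0.02, "ax": 0, "ay": 0, "az": 0, "claw": 0.05}, {"x": -0.006, "y": -0.02, "z": 0, "ax": 0, "ay": 0, "az": -1, "claw": 0.05}]}}

```text
time_s: 13.25
ee_pos: [0.5416, 0.3047, 0.2341]
eef_rot: [-3.141, -0.0, 2.909]
force: [-0.3, -0.3, -0.4]
grip_width: 0.0515
```

>>> {"name": "step_arm", "arguments": {"steps": [{"x": -0.012, "y": -0.037, "z": 0, "ax": 0, "ay": 0, "az": -1, "claw": 0.05}, {"x": -0.012, "y": -0.037, "z": 0, "ax": 0, "ay": 0, "az": -1, "claw": 0.05}, {"x": -0.012, "y": -0.037, "z": 0, "ax": 0, "ay": 0, "az": -1, "claw": 0.05}, {"x": -0.01, "y": -0.037, "z": 0, "ax": 0, "ay": 0, "az": -1, "claw": 0.05}, {"x": -0.01, "y": -0.037, "z": 0, "ax": 0, "ay": 0, "az": -1, "claw": 0.05}]}}

```text
time_s: 13.67
ee_pos: [0.5606, 0.1094, 0.2363]
eef_rot: [3.139, 0.004, 3.009]
force: [0.5, 0.1, 0.3]
grip_width: 0.0501
```

```bash
python3 - <<'E'
from h import *
to(.589,-.339,.1,3.02)
p,d=snap('side','14'); crop('side','14',210,130,310,230,6,'s14')
C=Cam('side').cloud(d)
g=(np.hypot(C[...,0]-.54,C[...,1]-.32)<0.05)&(C[...,2]>0.166)
print('side grip now',g.sum(),C[g].mean(0), '(start .54137 .32319 .1693)')
E
```

```text
t 13.67 ee [0.5606 0.1094 0.2363] rot [3.1393 0.0043 3.0089] F [0.49 0.15 0.26] w 0.0501
delta mm [ -86.9 -441.   135.7] turn deg [ 0.13  0.25 -0.64] q [ 0.13  0.32  1.42  0.    1.39 -1.31]
side grip now 44 [0.54027697 0.32008693 0.16894312] (start .54137 .32319 .1693)
```

View pics/s14.png

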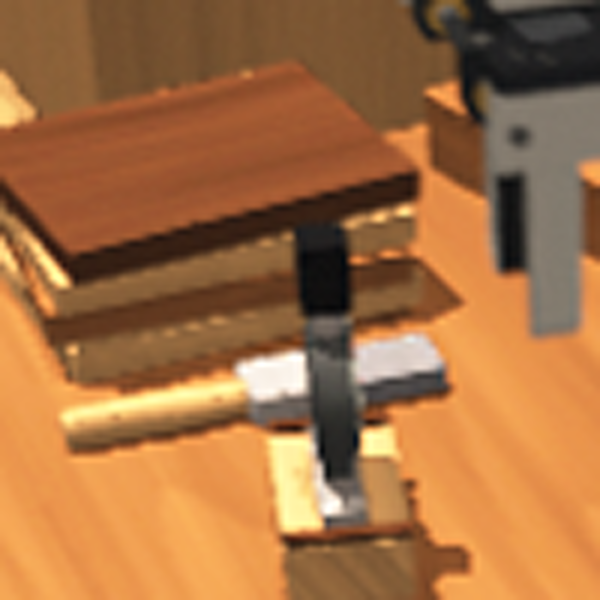

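>>> {"name": "step_arm", "arguments": {"steps": [{"x": -0.008, "y": -0.04, "z": 0, "ax": 0, "ay": 0, "az": 0, "claw": 0.05}, {"x": -0.008, "y": -0.04, "z": 0, "ax": 0, "ay": 0, "az": 0, "claw": 0.05}, {"x": -0.008, "y": -0.04, "z": 0, "ax": 0, "ay": 0, "az": 0, "claw": 0.05}, {"x": -0.008, "y": -0.04, "z": 0, "ax": 0, "ay": 0, "az": 0, "claw": 0.05}, {"x": -0.008, "y": -0.04, "z": 0.0, "ax": 0, "ay": 0, "az": 0, "claw": 0.05}]}}

```text
time_s: 14.13
ee_pos: [0.5732, -0.0972, 0.2371]
eef_rot: [3.14, 0.007, 3.01]
force: [1.1, 0.8, -0.1]
grip_width: 0.0502
```

>>> {"name": "step_arm", "arguments": {"steps": [{"x": -0.008, "y": -0.04, "z": 0.015, "ax": 0, "ay": 0, "az": 0, "claw": 0.05}, {"x": -0.008, "y": -0.04, "z": 0.02, "ax": 0, "ay": 0, "az": 0, "claw": 0.05}, {"x": -0.008, "y": -0.04, "z": 0.02, "ax": 0, "ay": 0, "az": 0, "claw": 0.05}, {"x": -0.008, "y": -0.04, "z": 0.02, "ax": 0, "ay": 0, "az": 0, "claw": 0.05}]}}

```text
time_s: 14.47
ee_pos: [0.5842, -0.2508, 0.1729]
eef_rot: [-3.141, 0.016, 3.009]
force: [1.8, -0.7, 0.6]
grip_width: 0.0501
```

```bash
python3 - <<'E'
from h import *
to(.589,-.339,.08,3.02)
E
```

```text
t 14.47 ee [ 0.5842 -0.2508  0.1729] rot [-3.1409  0.0161  3.009 ] F [ 1.76 -0.65  0.55] w 0.0501
delta mm [-14.9 -86.8  93.2] turn deg [-0.04  0.92 -0.63] q [-0.47  0.51  1.31  0.    1.31 -1.9 ]
```

>>> {"name": "step_arm", "arguments": {"steps": [{"x": -0.006, "y": -0.036, "z": 0.025, "ax": 0, "ay": 0.5, "az": -0.3, "claw": 0.05}, {"x": -0.004, "y": -0.03, "z": 0.025, "ax": 0, "ay": 0.4, "az": -0.3, "claw": 0.05}, {"x": -0.001, "y": -0.005, "z": 0.015, "ax": 0, "ay": 0, "az": 0, "claw": 0.05}, {"x": 0, "y": 0, "z": 0, "ax": 0, "ay": 0, "az": 0, "claw": 0.05}]}}

```text
time_s: 14.8
ee_pos: [0.5837, -0.3287, 0.1034]
eef_rot: [3.141, -0.003, 3.013]
force: [-0.3, -0.4, -0.6]
grip_width: 0.0497
```

```bash
python3 - <<'E'
from h import *
to(.589,-.339,.06,3.02)
snap('side','15'); crop('side','15',330,300,450,420,6,'s15')
E
```

```text
t 14.8 ee [ 0.5837 -0.3287  0.1034] rot [ 3.1414 -0.0034  3.0132] F [-0.3 -0.4 -0.6] w 0.0497
delta mm [-6.7 -9.5 43.3] turn deg [ 0.01 -0.2  -0.39] q [-0.57  0.66  1.24 -0.    1.25 -2.01]
```

View pics/s15.png

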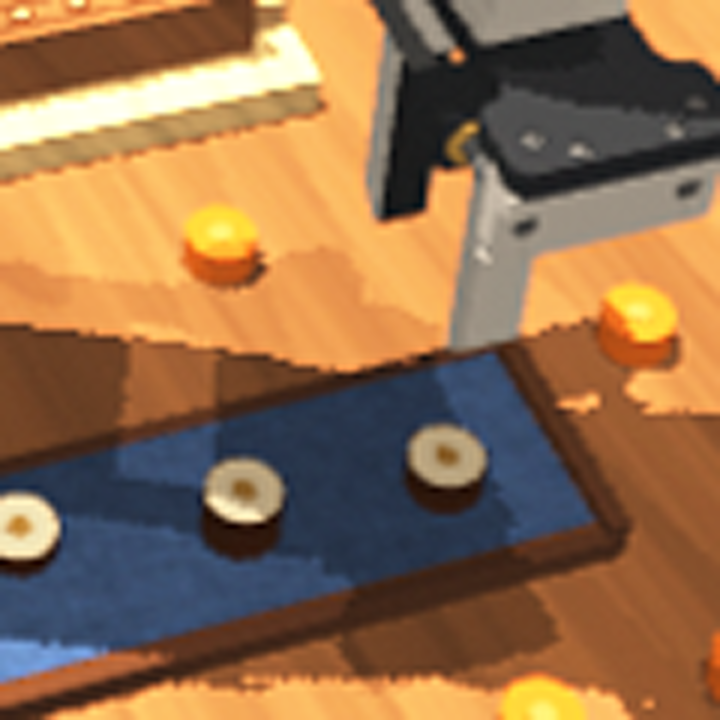

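```bash
python3 - <<'E'
from h import *
c=Cam('side'); print(c.plane([(330+446/6-.4,300+457/6-.4)],.027))
p,d=load('side','15');C=c.cloud(d); m=(np.hypot(C[...,0]-.59,C[...,1]+.34)<.02)&(C[...,2]>.024)
cnt=cv2.findContours(m.astype(np.uint8),0,1)[0]; cnt=max(cnt,key=cv2.contourArea); print(cv2.fitEllipse(cnt), c.plane([cv2.fitEllipse(cnt)[0]],.027), C[m].mean(0))
E
```

```text
[[ 0.58854838 -0.33990316  0.027     ]]
((431.4404602050781, 209.51129150390625), (12.086812019348145, 27.905895233154297), 118.85009002685547) [[0.98907391 0.14538295 0.027     ]] [ 0.58943317 -0.34131221  0.2928238 ]
```

>>> {"name": "step_arm", "arguments": {"steps": [{"x": -0.006, "y": -0.009, "z": 0.005, "ax": 0, "ay": -0.2, "az": -0.3, "claw": 0.05}, {"x": -0.001, "y": -0.001, "z": 0.015, "ax": 0, "ay": 0, "az": 0, "claw": 0.05}, {"x": 0, "y": 0, "z": 0.015, "ax": 0, "ay": 0, "az": 0, "claw": 0.05}, {"x": 0, "y": 0, "z": 0, "ax": 0, "ay": 0, "az": 0, "claw": 0.05}]}}

```text
time_s: 15.18
ee_pos: [0.5926, -0.3357, 0.0734]
eef_rot: [-3.139, 0.007, 3.022]
force: [-1.0, 0.3, -0.3]
grip_width: 0.0501
```

```bash
python3 - <<'E'
from h import *
to(.589,-.339,.05,3.02)
snap('side','16'); crop('side','16',330,300,450,420,6,'s16')
E
```

```text
t 15.18 ee [ 0.5926 -0.3357  0.0734] rot [-3.1389  0.0072  3.0219] F [-0.98  0.34 -0.34] w 0.0501
delta mm [ 3.4 -3.7 23.4] turn deg [-0.15  0.42  0.11] q [-0.57  0.71  1.23  0.    1.19 -2.02]
```

View pics/s16.png

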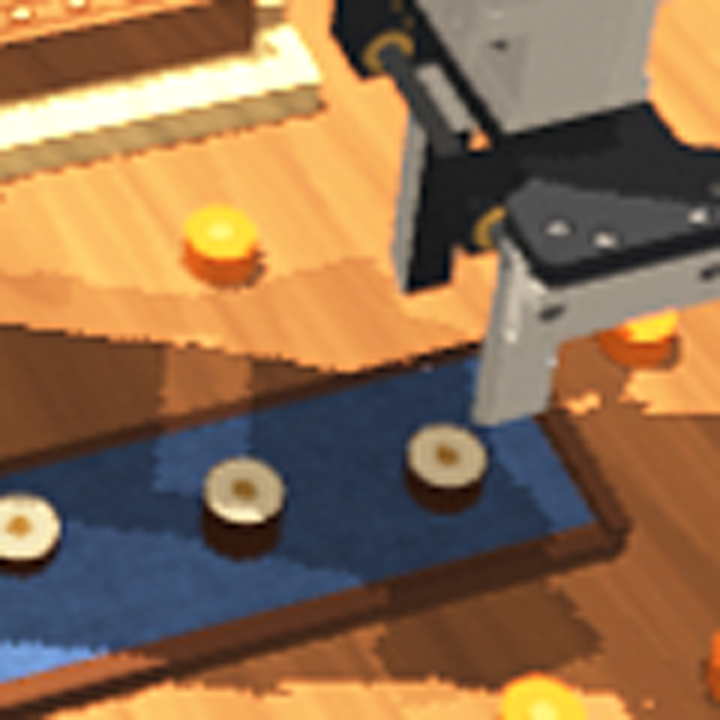

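```bash
python3 - <<'E'
from h import *
o=ctrl.get_obs(); R=Ro.from_euler('xyz',o['eef_rot']).as_matrix(); c=Cam('side')
for w in (-.008,.008): print(c.proj([o['ee_pos']-R[:,1]*.0375+R[:,0]*w]).round(1))
to(.5885,-.3395,.045,3.02)
E
```

```text
[[420.5 370.8]]
[[412.6 372.9]]
t 15.23 ee [ 0.5932 -0.3358  0.0751] rot [-3.1382  0.0087  3.0222] F [ 0.11  1.24 -0.43] w 0.0495
delta mm [ 4.5 -4.1 30.1] turn deg [-0.19  0.5   0.13] q [-0.57  0.71  1.23  0.    1.2  -2.02]
```

>>> {"name": "step_arm", "arguments": {"steps": [{"x": 0.004, "y": -0.004, "z": 0.005, "ax": -0.2, "ay": 0.5, "az": 0, "claw": 0.05}, {"x": 0.001, "y": -0.001, "z": 0.012, "ax": 0, "ay": 0, "az": 0, "claw": 0.05}, {"x": 0, "y": 0, "z": 0, "ax": 0, "ay": 0, "az": 0, "claw": 0.05}]}}

```text
time_s: 15.48
ee_pos: [0.5887, -0.3389, 0.0601]
eef_rot: [-3.14, 0.003, 3.025]
force: [-0.3, -0.3, -0.1]
grip_width: 0.05
```

```bash
python3 - <<'E'
from h import *
to(.5885,-.3395,.03,3.02)
E
```

```text
t 15.48 ee [ 0.5887 -0.3389  0.0601] rot [-3.1403e+00  2.8000e-03  3.0245e+00] F [-0.27 -0.29 -0.11] w 0.05
delta mm [ 0.2 -0.6 30.1] turn deg [-0.07  0.16  0.26] q [-0.58  0.72  1.24  0.    1.17 -2.03]
```

>>> {"name": "step_arm", "arguments": {"steps": [{"x": 0, "y": -0.0005, "z": 0.012, "ax": 0, "ay": 0.1, "az": 0.2, "claw": 0.05}, {"x": 0, "y": 0, "z": 0.012, "ax": 0, "ay": 0, "az": 0, "claw": 0.05}, {"x": 0, "y": 0, "z": 0.005, "ax": 0, "ay": 0, "az": 0, "claw": 0.05}, {"x": 0, "y": 0, "z": 0, "ax": 0, "ay": 0, "az": 0, "claw": 0.05}]}}

```text
time_s: 15.82
ee_pos: [0.5888, -0.3393, 0.0286]
eef_rot: [-3.14, 0.002, 3.02]
force: [0.5, 0.5, -0.8]
grip_width: 0.0501
```

```bash
python3 - <<'E'
from h import *
to(.5885,-.3395,.019,3.02)
snap('side','17'); crop('side','17',330,300,450,420,6,'s17')
E
```

```text
t 15.82 ee [ 0.5888 -0.3393  0.0286] rot [-3.1400e+00  1.6000e-03  3.0204e+00] F [ 0.5   0.47 -0.85] w 0.0501
delta mm [ 0.3 -0.2  9.6] turn deg [-0.09  0.09  0.03] q [-0.58  0.76  1.26 -0.    1.12 -2.03]
```

View pics/s17.png

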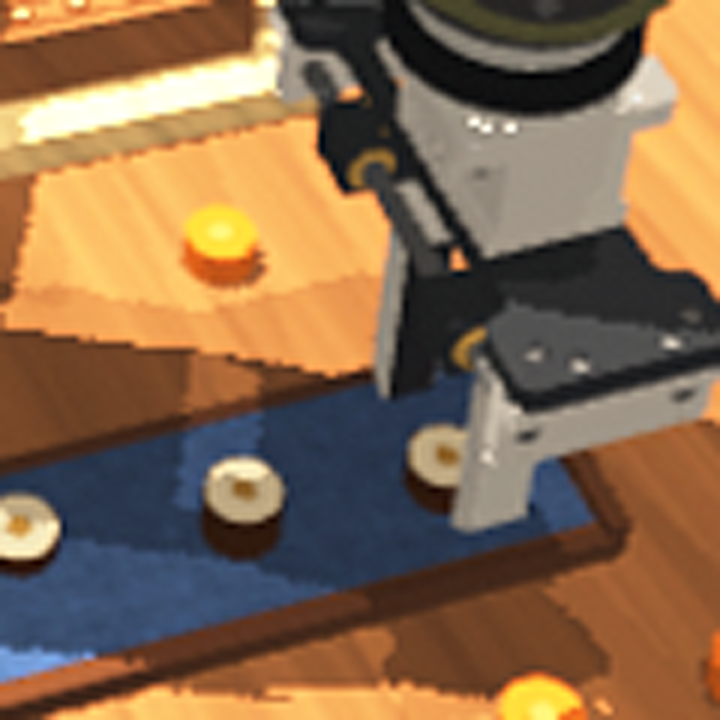

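>>> {"name": "step_arm", "arguments": {"steps": [{"x": 0.0003, "y": 0, "z": 0.007, "ax": 0, "ay": 0, "az": 0, "claw": 0.05}, {"x": 0, "y": 0, "z": 0.003, "ax": 0, "ay": 0, "az": 0, "claw": 0.04}, {"x": 0, "y": 0, "z": 0, "ax": 0, "ay": 0, "az": 0, "claw": 0.02}, {"x": 0, "y": 0, "z": 0, "ax": 0, "ay": 0, "az": 0, "claw": 0.02}], "grip_force": 25}}

```text
time_s: 16.2
ee_pos: [0.5888, -0.3395, 0.0184]
eef_rot: [-3.14, 0.002, 3.02]
force: [0.3, 0.8, 0.8]
grip_width: 0.0336
```

>>> {"name": "step_arm", "arguments": {"steps": [{"x": 0, "y": 0, "z": 0, "ax": 0, "ay": 0, "az": 0, "claw": 0.02}, {"x": 0, "y": 0, "z": 0, "ax": 0, "ay": 0, "az": 0, "claw": 0.02}]}}

```text
time_s: 16.37
ee_pos: [0.5889, -0.3396, 0.0187]
eef_rot: [-3.139, 0.003, 3.02]
force: [1.3, -0.1, -1.0]
grip_width: 0.0252
```

```bash
python3 - <<'E'
from h import *
to(.5885,-.3395,.019,3.02)
E
```

```text
t 16.37 ee [ 0.5889 -0.3396  0.0187] rot [-3.1394e+00  2.8000e-03  3.0205e+00] F [ 1.35 -0.06 -1.03] w 0.0252
delta mm [ 0.5  0.1 -0.3] turn deg [-0.12  0.16  0.03] q [-0.58  0.77  1.26 -0.    1.11 -2.03]
```

>>> {"name": "step_arm", "arguments": {"steps": [{"x": 0, "y": 0, "z": -0.015, "ax": 0, "ay": 0, "az": 0, "claw": 0.02}, {"x": 0, "y": 0, "z": -0.03, "ax": 0, "ay": 0, "az": 0, "claw": 0.02}, {"x": 0, "y": 0, "z": -0.035, "ax": 0, "ay": 0, "az": 0, "claw": 0.02}, {"x": 0, "y": 0.01, "z": -0.03, "ax": 0, "ay": 0, "az": 0, "claw": 0.02}, {"x": 0.008, "y": 0.035, "z": -0.01, "ax": 0, "ay": 0, "az": 0, "claw": 0.02}]}}

```text
time_s: 16.78
ee_pos: [0.5843, -0.2965, 0.1443]
eef_rot: [-3.141, -0.001, 3.016]
force: [0.4, 0.1, -0.7]
grip_width: 0.025
```

>>> {"name": "step_arm", "arguments": {"steps": [{"x": 0.008, "y": 0.035, "z": 0, "ax": 0, "ay": 0, "az": 0, "claw": 0.02}, {"x": 0.008, "y": 0.035, "z": 0, "ax": 0, "ay": 0, "az": 0, "claw": 0.02}, {"x": 0.008, "y": 0.035, "z": 0, "ax": 0, "ay": 0, "az": 0, "claw": 0.02}, {"x": 0.008, "y": 0.035, "z": 0, "ax": 0, "ay": 0, "az": 0, "claw": 0.02}, {"x": 0.008, "y": 0.035, "z": 0, "ax": 0, "ay": 0, "az": 0, "claw": 0.02}]}}

```text
time_s: 17.2
ee_pos: [0.5669, -0.1133, 0.1564]
eef_rot: [-3.137, 0.014, 3.011]
force: [1.2, 0.1, -0.9]
grip_width: 0.025
```

```bash
python3 - <<'E'
from h import *
to(.5553,-.0185,.1,3.02)
E
```

```text
t 17.2 ee [ 0.5669 -0.1133  0.1564] rot [-3.1368  0.0141  3.0113] F [ 1.23  0.12 -0.86] w 0.025
delta mm [24.6 92.7 55.6] turn deg [-0.28  0.81 -0.5 ] q [-0.26  0.4   1.51 -0.    1.22 -1.7 ]
```

>>> {"name": "step_arm", "arguments": {"steps": [{"x": 0.008, "y": 0.033, "z": 0, "ax": -0.2, "ay": 0.5, "az": -0.2, "claw": 0.02}, {"x": 0.008, "y": 0.028, "z": 0.005, "ax": 0, "ay": 0.3, "az": -0.2, "claw": 0.02}, {"x": 0.002, "y": 0.01, "z": 0.015, "ax": 0, "ay": 0, "az": 0, "claw": 0.02}, {"x": 0, "y": 0.001, "z": 0.015, "ax": 0, "ay": 0, "az": 0, "claw": 0.02}, {"x": 0, "y": 0, "z": 0, "ax": 0, "ay": 0, "az": 0, "claw": 0.02}]}}

```text
time_s: 17.62
ee_pos: [0.558, -0.0289, 0.1294]
eef_rot: [-3.141, 0.01, 3.026]
force: [0.7, 0.6, -1.3]
grip_width: 0.0251
```

```bash
python3 - <<'E'
from h import *
to(.5553,-.0185,.08,3.02)
snap('side','18'); crop('side','18',260,180,400,320,5,'s18')
E
```

```text
t 17.62 ee [ 0.558  -0.0289  0.1294] rot [-3.141   0.0103  3.0257] F [ 0.74  0.56 -1.28] w 0.0251
delta mm [ 4.3 10.1 49.3] turn deg [-0.03  0.59  0.33] q [-0.12  0.39  1.59 -0.    1.15 -1.57]
```

View pics/s18.png

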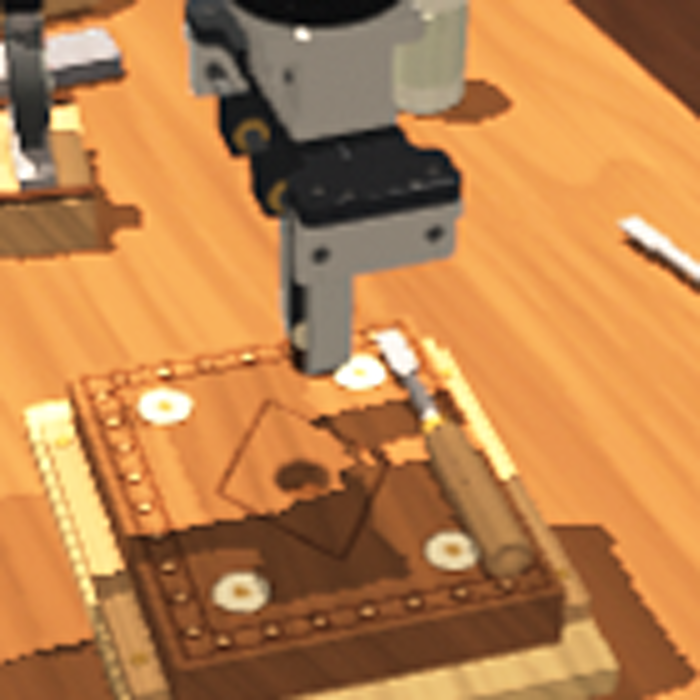

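>>> {"name": "step_arm", "arguments": {"steps": [{"x": 0.004, "y": 0.01, "z": 0.01, "ax": 0, "ay": 0.6, "az": 0.3, "claw": 0.02}, {"x": 0, "y": 0, "z": 0.02, "ax": 0, "ay": 0, "az": 0, "claw": 0.02}, {"x": 0, "y": 0, "z": 0.01, "ax": 0, "ay": 0, "az": 0, "claw": 0.02}, {"x": 0, "y": 0, "z": 0, "ax": 0, "ay": 0, "az": 0, "claw": 0.02}]}}

```text
time_s: 18.0
ee_pos: [0.5575, -0.019, 0.0936]
eef_rot: [-3.141, 0.006, 3.017]
force: [-0.4, -0.2, -0.3]
grip_width: 0.0249
```

```bash
python3 - <<'E'
from h import *
to(.5553,-.0185,.062,3.02)
E
```

```text
t 18.0 ee [ 0.5575 -0.019   0.0936] rot [-3.1412  0.0062  3.0166] F [-0.45 -0.17 -0.29] w 0.0249
delta mm [ 2.4  0.2 31.6] turn deg [-0.02  0.36 -0.2 ] q [-0.1   0.43  1.62 -0.    1.09 -1.54]
```

>>> {"name": "step_arm", "arguments": {"steps": [{"x": 0.002, "y": 0, "z": 0.012, "ax": 0, "ay": 0.35, "az": -0.2, "claw": 0.02}, {"x": 0, "y": 0, "z": 0.012, "ax": 0, "ay": 0, "az": 0, "claw": 0.02}, {"x": 0, "y": 0, "z": 0.003, "ax": 0, "ay": 0, "az": 0, "claw": 0.02}, {"x": 0, "y": 0, "z": 0, "ax": 0, "ay": 0, "az": 0, "claw": 0.02}]}}

```text
time_s: 18.33
ee_pos: [0.5559, -0.0193, 0.0654]
eef_rot: [-3.141, 0.0, 3.019]
force: [-0.9, -0.4, -0.4]
grip_width: 0.025
```

```bash
python3 - <<'E'
from h import *
to(.5553,-.0185,.056,3.02)
snap('side','19'); crop('side','19',290,240,350,300,12,'s19')
snap('top','19'); crop('top','19',255,180,385,290,6,'t19')
E
```

```text
t 18.33 ee [ 0.5559 -0.0193  0.0654] rot [-3.1412e+00  1.0000e-04  3.0188e+00] F [-0.94 -0.38 -0.41] w 0.025
delta mm [0.7 0.7 9.4] turn deg [-0.02  0.01 -0.07] q [-0.1   0.47  1.64 -0.    1.03 -1.55]
```

View pics/s19.png

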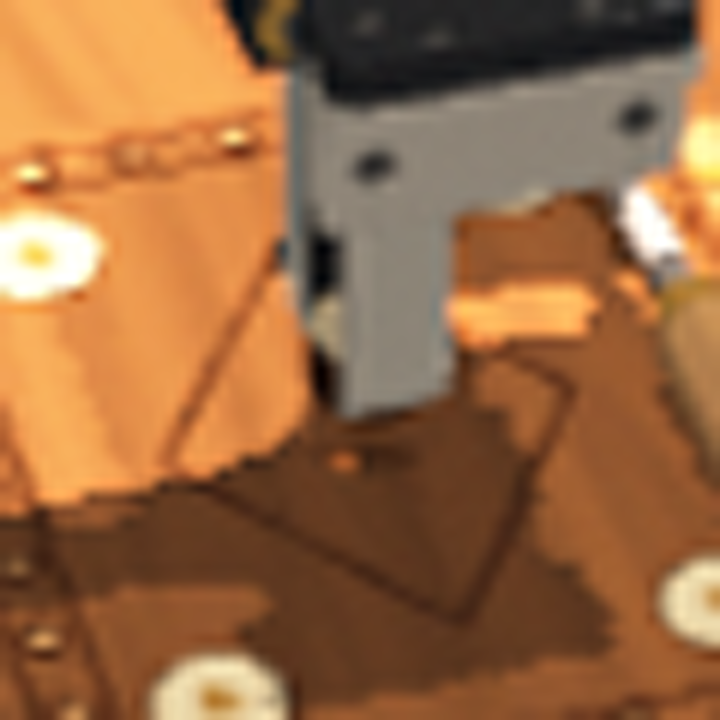

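View pics/t19.png

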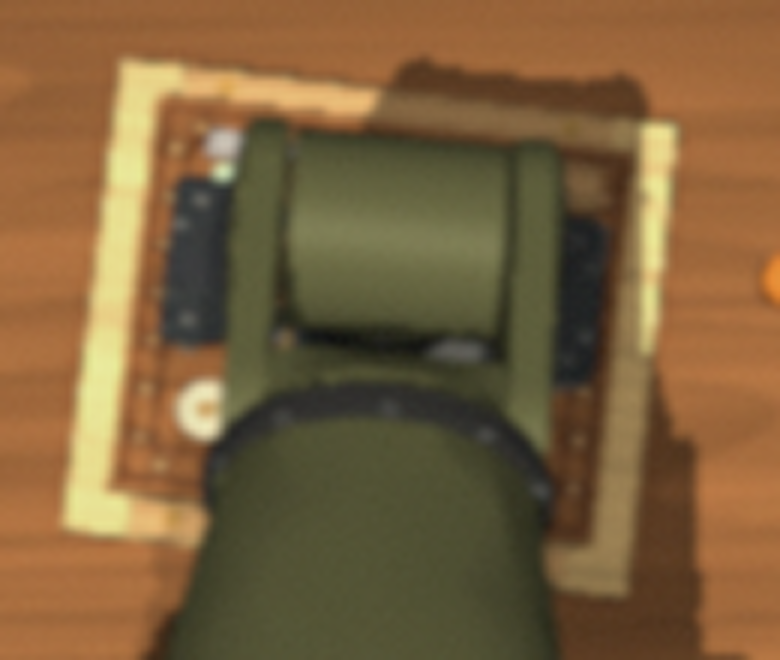

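>>> {"name": "step_arm", "arguments": {"steps": [{"x": 0.0007, "y": 0.0007, "z": 0.003, "ax": 0, "ay": 0, "az": 0, "claw": 0.02}, {"x": 0, "y": 0, "z": 0.004, "ax": 0, "ay": 0, "az": 0, "claw": 0.02}, {"x": 0, "y": 0, "z": 0, "ax": 0, "ay": 0, "az": 0, "claw": 0.02}]}}

```text
time_s: 18.68
ee_pos: [0.5561, -0.0185, 0.0597]
eef_rot: [-3.141, 0.003, 3.019]
force: [-0.7, -0.1, 0.3]
grip_width: 0.0255
```

```bash
python3 - <<'E'
from h import *
to(.5553,-.0185,.054,3.02)
E
```

```text
t 18.68 ee [ 0.5561 -0.0185  0.0597] rot [-3.1413e+00  3.0000e-03  3.0187e+00] F [-0.67 -0.15  0.25] w 0.0255
delta mm [ 0.9 -0.1  5.7] turn deg [-0.02  0.17 -0.08] q [-0.1   0.47  1.64 -0.    1.02 -1.55]
```

>>> {"name": "step_arm", "arguments": {"steps": [{"x": 0.0007, "y": 0, "z": 0.003, "ax": 0, "ay": 0.15, "az": 0, "claw": 0.02}, {"x": 0, "y": 0, "z": 0.002, "ax": 0, "ay": 0, "az": 0, "claw": 0.02}]}}

```text
time_s: 18.85
ee_pos: [0.5557, -0.0184, 0.0549]
eef_rot: [-3.141, 0.001, 3.019]
force: [0.1, 0.1, -0.2]
grip_width: 0.0249
```

```bash
python3 - <<'E'
from h import *
to(.5553,-.0185,.052,3.02)
E
```

```text
t 18.85 ee [ 0.5557 -0.0184  0.0549] rot [-3.1413e+00  1.1000e-03  3.0187e+00] F [ 0.07  0.14 -0.23] w 0.0249
delta mm [ 0.4 -0.1  2.9] turn deg [-0.02  0.07 -0.08] q [-0.1   0.48  1.65 -0.    1.01 -1.55]
```

>>> {"name": "step_arm", "arguments": {"steps": [{"x": 0.0003, "y": 0, "z": 0.0015, "ax": 0, "ay": 0, "az": 0, "claw": 0.02}, {"x": 0, "y": 0, "z": 0.001, "ax": 0, "ay": 0, "az": 0, "claw": 0.02}]}}

```text
time_s: 19.02
ee_pos: [0.5555, -0.0186, 0.0521]
eef_rot: [-3.141, 0.001, 3.019]
force: [-0.2, -1.1, -0.1]
grip_width: 0.0246
```

```bash
python3 - <<'E'
from h import *
to(.5553,-.0185,.052,3.02)
E
```

```text
t 19.02 ee [ 0.5555 -0.0186  0.0521] rot [-3.1411e+00  1.5000e-03  3.0187e+00] F [-0.2  -1.1  -0.08] w 0.0246
delta mm [0.2 0.  0.1] turn deg [-0.03  0.09 -0.07] q [-0.1   0.49  1.65 -0.    1.01 -1.55]
```

>>> {"name": "step_arm", "arguments": {"steps": [{"x": 0, "y": 0, "z": 0.001, "ax": 0, "ay": 0, "az": 0, "claw": 0.02}, {"x": 0, "y": 0, "z": 0.0005, "ax": 0, "ay": 0, "az": 0, "claw": 0.02}]}}

```text
time_s: 19.18
ee_pos: [0.5555, -0.0186, 0.0504]
eef_rot: [-3.141, 0.002, 3.019]
force: [-0.3, -0.3, 0.2]
grip_width: 0.0247
```

```bash
python3 - <<'E'
from h import *
to(.5553,-.0185,.05,3.02)
E
```

```text
t 19.18 ee [ 0.5555 -0.0186  0.0504] rot [-3.1410e+00  1.6000e-03  3.0187e+00] F [-0.34 -0.31  0.17] w 0.0247
delta mm [0.3 0.1 0.4] turn deg [-0.03  0.09 -0.07] q [-0.1   0.49  1.65 -0.    1.   -1.55]
```

Disc is ~5 mm into the pocket with no force. Release.

>>> {"name": "step_arm", "arguments": {"steps": [{"x": 0, "y": 0, "z": 0, "ax": 0, "ay": 0, "az": 0, "claw": 0.04}, {"x": 0, "y": 0, "z": 0, "ax": 0, "ay": 0, "az": 0, "claw": 0.04}, {"x": 0, "y": 0, "z": -0.01, "ax": 0, "ay": 0, "az": 0, "claw": 0.04}, {"x": 0, "y": 0, "z": -0.03, "ax": 0, "ay": 0, "az": 0, "claw": 0.04}, {"x": 0, "y": 0, "z": -0.03, "ax": 0, "ay": 0, "az": 0, "claw": 0.04}]}}

```text
time_s: 19.6
ee_pos: [0.5525, -0.0182, 0.1179]
eef_rot: [-3.141, -0.009, 3.019]
force: [0.6, 0.5, 0.2]
grip_width: 0.0398
```

```bash
python3 - <<'E'
from h import *
to(.5553,-.0185,.12,3.02)
snap('side','20'); crop('side','20',260,220,400,320,5,'s20')
p,d=load('side','20');C=Cam('side').cloud(d); m=np.hypot(C[...,0]-.5555,C[...,1]+.0185)<.01; print('disc z',np.median(C[m&(C[...,2]<.08)][:,2]), 'face',np.median(C[285:292,308:325,2]))
E
```

```text
t 19.6 ee [ 0.5525 -0.0182  0.1179] rot [-3.141  -0.0092  3.0186] F [0.61 0.54 0.23] w 0.0398
delta mm [-2.8 -0.  -2.2] turn deg [-0.03 -0.53 -0.08] q [-0.1   0.4   1.6  -0.    1.15 -1.55]
disc z 0.04921288127420398 face 0.04849731309513394
```

View pics/s20.png

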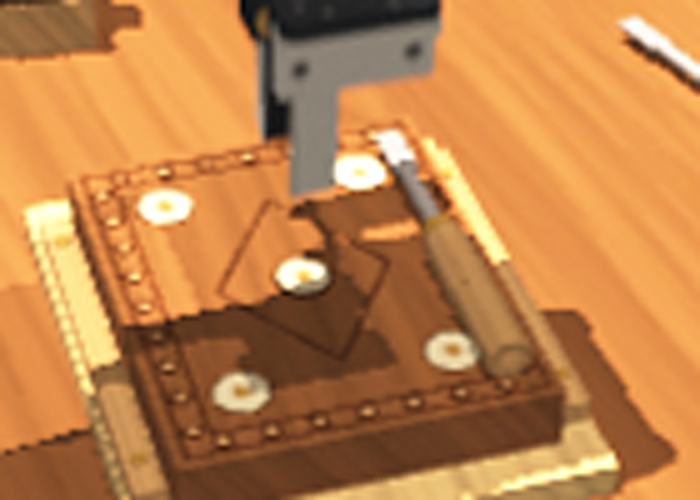

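>>> {"name": "step_arm", "arguments": {"steps": [{"x": -0.002, "y": 0, "z": 0.01, "ax": 0, "ay": -0.5, "az": 0, "claw": 0.0}, {"x": -0.0005, "y": 0, "z": 0.015, "ax": 0, "ay": 0, "az": 0, "claw": 0.0}, {"x": 0, "y": 0, "z": 0.015, "ax": 0, "ay": 0, "az": 0, "claw": 0.0}, {"x": 0, "y": 0, "z": 0.008, "ax": 0, "ay": 0, "az": 0, "claw": 0.0}, {"x": 0, "y": 0, "z": 0, "ax": 0, "ay": 0, "az": 0, "claw": 0.0}], "grip_force": 15}}

```text
time_s: 20.07
ee_pos: [0.5602, -0.0187, 0.0795]
eef_rot: [3.141, 0.018, 3.019]
force: [-0.4, -0.0, -0.1]
grip_width: 0.01
```

```bash
python3 - <<'E'
from h import *
to(.5553,-.0185,.052,3.02)
E
```

```text
t 20.07 ee [ 0.5602 -0.0187  0.0795] rot [3.1415 0.0182 3.0189] F [-0.44 -0.02 -0.12] w 0.01
delta mm [ 5.4 -0.4 27.4] turn deg [ 0.    1.04 -0.06] q [-0.1   0.45  1.63 -0.    1.04 -1.55]
```

>>> {"name": "step_arm", "arguments": {"steps": [{"x": 0.005, "y": 0, "z": 0.005, "ax": 0, "ay": 1.0, "az": 0, "claw": 0.0}, {"x": 0, "y": 0, "z": 0.01, "ax": 0, "ay": 0, "az": 0, "claw": 0.0}, {"x": 0, "y": 0, "z": 0.003, "ax": 0, "ay": 0, "az": 0, "claw": 0.0}, {"x": 0, "y": 0, "z": 0, "ax": 0, "ay": 0, "az": 0, "claw": 0.0}]}}

```text
time_s: 20.4
ee_pos: [0.5548, -0.018, 0.0601]
eef_rot: [3.141, -0.001, 3.019]
force: [0.0, 0.9, 0.1]
grip_width: 0.0006
```

```bash
python3 - <<'E'
from h import *
to(.5553,-.0185,.05,3.02)
E
```

```text
t 20.4 ee [ 0.5548 -0.018   0.0601] rot [ 3.1415e+00 -1.5000e-03  3.0189e+00] F [0.04 0.87 0.07] w 0.0006
delta mm [-0.6 -0.4 10.1] turn deg [ 0.01 -0.08 -0.06] q [-0.1   0.47  1.64  0.    1.02 -1.55]
```

>>> {"name": "step_arm", "arguments": {"steps": [{"x": 0, "y": 0, "z": 0.005, "ax": 0, "ay": 0, "az": 0, "claw": 0.0}, {"x": 0, "y": 0, "z": 0.003, "ax": 0, "ay": 0, "az": 0, "claw": 0.0}]}}

```text
time_s: 20.57
ee_pos: [0.5551, -0.0181, 0.0521]
eef_rot: [3.141, -0.001, 3.019]
force: [-0.0, 0.1, -0.5]
grip_width: 0.0006
```

>>> {"name": "step_arm", "arguments": {"steps": [{"x": 0, "y": 0, "z": 0.0015, "ax": 0, "ay": 0, "az": 0, "claw": 0.0}]}}

```text
time_s: 20.65
ee_pos: [0.5551, -0.0181, 0.0503]
eef_rot: [3.141, -0.001, 3.019]
force: [0.1, 0.6, -0.1]
grip_width: 0.0005
```

>>> {"name": "step_arm", "arguments": {"steps": [{"x": 0, "y": 0, "z": 0.001, "ax": 0, "ay": 0, "az": 0, "claw": 0.0}]}}

```text
time_s: 20.73
ee_pos: [0.5552, -0.0181, 0.0492]
eef_rot: [3.141, -0.0, 3.019]
force: [-5.4, 0.5, 18.1]
grip_width: 0.0004
```

>>> {"name": "step_arm", "arguments": {"steps": [{"x": 0, "y": 0, "z": 0.001, "ax": 0, "ay": 0, "az": 0, "claw": 0.0}]}}

```text
time_s: 20.82
ee_pos: [0.5553, -0.0181, 0.0492]
eef_rot: [3.141, -0.0, 3.019]
force: [-10.3, 0.7, 21.9]
grip_width: 0.0006
```

>>> {"name": "step_arm", "arguments": {"steps": [{"x": 0, "y": 0, "z": -0.01, "ax": 0, "ay": 0, "az": 0, "claw": 0.0}, {"x": 0, "y": 0, "z": -0.035, "ax": 0, "ay": 0, "az": 0, "claw": 0.0}, {"x": 0, "y": 0, "z": -0.04, "ax": 0, "ay": 0, "az": 0, "claw": 0.0}, {"x": 0.03, "y": 0, "z": -0.03, "ax": 0, "ay": 0, "az": 0, "claw": 0.0}, {"x": 0.035, "y": 0, "z": -0.02, "ax": 0, "ay": 0, "az": 0, "claw": 0.0}]}}

```text
time_s: 21.23
ee_pos: [0.4916, -0.0105, 0.1853]
eef_rot: [-3.142, -0.007, 3.018]
force: [1.1, -0.1, 1.3]
grip_width: 0.0008
```

>>> {"name": "step_arm", "arguments": {"steps": [{"x": 0.035, "y": 0, "z": 0, "ax": 0, "ay": 0, "az": 0, "claw": 0.0}, {"x": 0.035, "y": 0, "z": 0, "ax": 0, "ay": 0, "az": 0, "claw": 0.0}, {"x": 0.03, "y": 0, "z": 0, "ax": 0, "ay": 0, "az": 0, "claw": 0.0}, {"x": 0, "y": 0, "z": 0, "ax": 0, "ay": 0, "az": 0, "claw": 0.0}]}}

```text
time_s: 21.57
ee_pos: [0.3867, 0.0026, 0.1923]
eef_rot: [3.141, 0.005, 3.019]
force: [-0.6, -0.2, 0.5]
grip_width: 0.0007
```

```bash
python3 - <<'E'
from h import *
to(.5553,-.0185,.12,3.02)
snap('side','21'); crop('side','21',280,240,370,310,8,'s21'); snap('top','21'); crop('top','21',120,170,480,300,2,'t21')
c=Cam('side');p,d=load('side','21');C=c.cloud(d)
def ringz(x,y,r0,r1):
    q=np.hypot(C[...,0]-x,C[...,1]-y); m=(q>r0)&(q<r1); return C[m][:,2].mean().round(4), m.sum()
for n,(x,y) in dict(disc=(.5555,-.0185),i1=(.5163,.0576),i2=(.5955,-.0949),i3=(.4974,-.0813)).items(): print(n,ringz(x,y,0,.009),ringz(x,y,.017,.025))
hsv=cv2.cvtColor(p,cv2.COLOR_RGB2HSV)
m=((hsv[...,2]>110)&(hsv[...,1]<110)&(np.hypot(C[...,0]-.5555,C[...,1]+.0185)<.02)).astype(np.uint8)
cnt=max(cv2.findContours(m,0,1)[0],key=cv2.contourArea); e=cv2.fitEllipse(cnt); print('disc',e,c.plane([e[0]],.049))
g=(np.hypot(C[...,0]-.54,C[...,1]-.32)<0.05)&(C[...,2]>0.166); print('gauge',C[g].mean(0))
E
```

```text
t 21.57 ee [0.3867 0.0026 0.1923] rot [3.1412 0.0053 3.0186] F [-0.6  -0.23  0.46] w 0.0007
delta mm [-169.5   -0.2   73.2] turn deg [ 0.02  0.3  -0.08] q [-0.09 -0.06  1.96  0.    1.24 -1.54]
disc (np.float64(0.0493), np.int64(29)) (np.float64(0.0486), np.int64(127))
i1 (np.float64(0.0489), np.int64(29)) (np.float64(0.0488), np.int64(112))
i2 (np.float64(0.0496), np.int64(34)) (np.float64(0.0556), np.int64(155))
i3 (np.float64(0.0492), np.int64(34)) (np.float64(0.0489), np.int64(145))
disc ((320.2066650390625, 274.8359680175781), (6.384941577911377, 10.442819595336914), 87.49494934082031) [[ 0.5560324  -0.01854492  0.049     ]]
gauge [0.5403875  0.32062846 0.16872845]
```

View pics/s21.png

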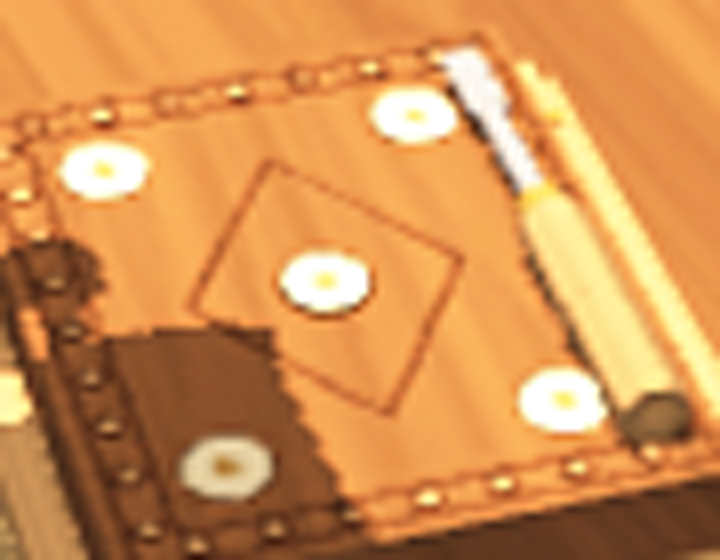

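View pics/t21.png

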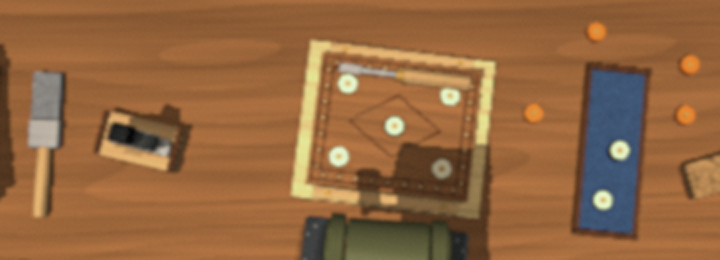

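```bash
python3 - <<'E'
from h import *
c=Cam('top');p,d=load('top','21');C=c.cloud(d)
g=(np.hypot(C[...,0]-.54,C[...,1]-.32)<0.05)&(C[...,2]>0.155)
print(c.plane(np.argwhere(g)[:,::-1],.17).mean(0), 'start .5420 .3244; rest .5422 .3254')
print(ticket.hand_in())
E
```

```text
[0.54012345 0.31991182 0.17      ] start .5420 .3244; rest .5422 .3254
the job is handed in; nothing more can be done
None
```

I measured the pocket as 15 mm deep, put the gauge back on its rest, fitted the 15 mm disc and pressed it home. I then handed the job in, 21.6 s into the 72 s limit; no verdict was reported.

- **Gauge reading:** I held the foot on the panel for over 0.5 s, with about 4–6 N on it going by the wrist force. The needle read about 10.0–10.4 mm rather than the exact 11, which is nearest to the 15 mm case. The vertical position and spring force also fitted 15 mm.
- **Gauge on its rest:** It stands upright and released. The last top view put its grip 5–6 mm from the measured rest centre, about 5 mm from where it started; the side view showed a shift of about 3 mm. The limit is 10 mm.
- **Disc in the pocket:** It dropped in without force, and I pressed it with closed fingers at about 18–22 N. Its top measured 49.3 mm against 48.6 mm for the face around it. It lies about 0.7 mm from the measured pocket centre.
- **Everything else:** In the last view the other two discs, the gouge, the brush and the sanding block looked unmoved. The arm had drawn clear of everything.

**Disagreements:** Both cameras and the contact heights put the panel face at about 49 mm, not the nominal 52 mm. The needle was also about 0.7–1 mm short of the expected value.

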